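# Clamp the shelf slat for drilling

## Robot

A 7-joint arm with a two-finger parallel gripper is mounted at the origin on the work surface. World frame = base frame: x ahead of the robot, y to its left, z up, the work surface at z = 0. Lengths are in m, angles in rad, forces in N, time in s.
With the tool pointing down it reaches from about 0.35 to 0.775 m from the base axis. Payload 3.1 kg.
Tool frame: the origin (TCP) lies on the centre line of the jaws, within the pads' length; the fingertips stand 22 mm ahead of it and the grasp point (between the pads) lies 3 mm ahead of it (r.tcp_to_tips is the distance from the TCP to the fingertips, in m); z points along the fingers, y is the direction in which the jaws open and shut (so a half turn about z gives the same grasp; the last joint's range is limited). The gripper opens to 85 mm and grips with 20 to 120 N. Pads are 22 mm wide; open, the fingers measure 114 mm over their backs; the gripper's body (76 mm by 85 mm) begins 54 mm behind the grasp point. The pads swing forward as they close: fully open they stand 13 mm farther back than shut.
Start: joints at [1.203, 0.311, 0.014, 1.512, -0.004, 1.319, -0.027], TCP at [0.176, -0.521, 0.253] pointing down, gripper open.
Joint ranges: [-2.7, 2.7], [-0.3, 1.91], [-1.27, 1.3], [0.12, 2.57], [-1.44, 4.58], [0.2, 2.03], [-3.05, 3.05]. Speed limits (rad/s): [2.79, 2.79, 3.14, 3.14, 3.14, 3.14, 3.14].

## Interface

Orientations are given as a rotation vector (axis times angle).
In Python, from rig import r, cams, ticket gives the robot as it stands.
- The arm moves only by the tool play_rows, never from a script. Its argument "steps" is a list of rows, each a list of 2 entries, a list of its own where there are three numbers: the shift along the tool's x, y, z as a fraction of full scale, then the turn, a rotation vector about the tool's x, y, z as a fraction of full scale. In form: [[[tx, ty, tz], [rx, ry, rz]], ...]. A call has 1 to 20 rows; each row is the pose to reach, as a shift and turn from the pose commanded when the call began, along the tool's axes at that moment; what a row does not reach only later rows make up. Full scale, the value 1, is 0.3 m for a shift and 2 rad for a turn. A row lasts 1/10 s, in which the tool goes at most 50 mm and 8.59 degrees, less where a joint would pass 70% of its speed; a pose out of reach is approached as far as the arm can. A call with a number of a shift or a turn outside -1 to 1 is refused whole. A call with a gripper value outside its range is refused whole. "hand" is the opening, from -1 (shut) to 1 (fully open), so that 0 is half open, set as the call begins (left out, the last holds). The fingers move at their own pace and stop on an object; "newtons" is the grip in N (left out, the last holds). Time passes only in rows, so rows that repeat a pose let the fingers close. It gives the time, the measured TCP pose, the force and the opening at its end, in the units of the state.
- r.observe(): the state, without advancing time (a new reading comes with each control period).
- cams.camera(name): name is "scene" or "top"; returns (picture, depth): 420x560x3 uint8, blue, green, red; 420x560 float32, m along the optical axis (not along the pixel's ray), 0 where there is no reading.
- cams.calibration(name): a dict with "camera_matrix" (3x3 intrinsics, pixels), "k1" (the pictures are not rectified: a ray, as slopes to the right and down, at radius r is drawn at 1 + k1 r^2 times it, then the intrinsics apply), "R" (3x3) and "t" (3): a world point X has camera coordinates R X + t. Camera axes: x right, y down, z forward; pixel columns grow to the right and rows downward; lengths in m; the calibration is good to about 2 mm. A picture is of the moment at which its call begins. calibration takes no time and is no camera call.
- ticket.close_job(): hands the job in, once; it reports no verdict.
The state is a dict: "time_s": time; "joint_positions": joint angles; "dq": joint speeds; "joint_torque": joint torques, N m; "position": TCP position; "ee_rot": TCP orientation; "wrist_force": force on the tool from outside, world axes, zero at the start; "moment": the same for the moment, N m; "grip_width": finger opening in m.
Only numpy, scipy, OpenCV 4.12 (cv2) and the standard library are available. Lean on these libraries where they do the work, as an engineer would, in place of code of your own. Each camera call takes 0.05 s, during which the arm holds its last target.

## Task

Lift the long wooden slat out of its cradle, set it down part way onto the open feed side of the clamp's bed, well short of the stop, and let go of it; then, from its tail end, slide it lengthwise under the raised pad, along the fence, until its front end is up against the stop. Only then turn the clamp's crank clockwise until the pad meets the slat, snug it with about a quarter turn more (no more than half a turn), and let go. Leave the other things on the bench where they are.

Things in the scene. Friction and masses are not known exactly. Their poses are not given: they have to be found in the camera images.
- clamp: Grey steel screw clamp fixed to the bench; place and yaw vary. Origin: at bench height under the screw's vertical axis; z up. Flat bed 18 mm thick, x -85..50, y -85..140 mm of this frame. The slat enters from the +y side, travelling along -y with its length along y. Stop: a steel block 26 mm above the bed, its face at y = -70 mm. Slat top on the bed: 54 mm above the bench.
- home (a point): Where the slat's centre lies when it is home against fence and stop (clamp frame x -0.5, y 30, z 36 mm; axes as the clamp's: the slat's length goes along y).
- infeed (a point): On the clamp's centre line, at clamp frame x 3, y 110, z 36 mm: a slat set down on the bed with its centre here and its length along the clamp's y rests stably, its front end just short of the screw axis, clear of pad and fence.
- fence_end (a point): Feed-side end of the fence, mid-height on its face. The fence is a strip standing 16 mm above the bed, from y = -85 to +85 mm, its face at x = -23.5 mm of the clamp frame (the slat, 45 mm wide, runs along it at +x).
- arm (a point): Tip of the C-frame's arm, on its top. The arm (height 108..145 mm, x -85..30 mm) and the column (x -85..-45 mm) are 60 mm wide, y -30..30 mm of the clamp frame; the throat is open towards +x. A gripper holding the slat by its middle strikes the frame before the slat is home; one holding it about 20 mm from the tail end does not.
- slat_center (a point): Centre (half-way up) of the loose wooden slat, 200 mm long (x axis) x 45 mm wide (y) x 36 mm thick (z), about 0.2 kg, the same from both ends, two dark marks on top 20 mm from the ends. It starts lying in the cradle.
- cradle: Blue plastic cradle fixed to the bench, 222 x 67 mm, 42 mm high; origin at the centre of its underside, x along its length. Its floor is 8 mm thick; the slat's top is 2 mm above the walls. The walls enclose the slat's ends; only the middle 70 mm of each long side is open, where the slat can be gripped across its width. The slat lifts straight out.
- crank (a joint): Angle of the clamp's crank in rad: grows as the crank turns clockwise seen from above, 0 = wound fully up. One turn lowers the screw (and the crank with it) 20 mm (3.18 mm per rad). Stays where it is left: its friction is 0.15 N m, about 3 N at the grip. Starts between 2.0 and 6.0.
- crank_grip (a point): Middle of the upright black revolving grip on the crank's arm, 24 mm across and 56 mm tall, spinning freely on its own axis, so a gripper that pinches it from above need not turn while going round. It circles the screw axis at radius 48 mm, and this point starts between 215 and 228 mm above the bench. The crank arm's top is 28 mm below this point.
- pad: Steel pad, a disc 44 mm across, under the screw; origin at the centre of its lower face. Height of that face = 86 mm - 3.18 mm x crank angle until it meets the work; the slat's top on the bed is at 54 mm. The pad sits on a stiff spring in the screw's nose (4 N per mm): once it has met the work it stops while the screw goes on, and each quarter turn (5 mm) adds 20 N.
- offcut: a short wooden block 75 x 45 x 36 mm; a bystander, not to be disturbed. Origin on its underside
- tin: a plain metal tin, 74 mm across, 95 mm tall; a bystander, not to be disturbed. Origin on its underside
- jar: a brown glass jar with a lid, 72 mm across, 110 mm tall; a bystander, not to be disturbed. Origin on its underside
- driver: a screwdriver lying down; a bystander, not to be disturbed. Origin on its underside
- hammer: a hammer lying down; a bystander, not to be disturbed. Origin on its underside
- mug: a white mug; a bystander, not to be disturbed. Origin on its underside
- square: a try square lying flat, blade 150 mm; a bystander, not to be disturbed. Origin on its underside
Not all that is in view belongs to the job. What is shaped like the part that bears slat_center but red is not meant.

How it is judged:
On the way, in this order (a step that is already met when the one before it is completed fails the run):
1. the slat has been set down on the feed side of the bed, well short of the stop, and let go (y of slat_center in the frame of clamp between 0.05 and 0.2 m and x of slat_center in the frame of clamp between -0.05 and 0.05 m and height (world z) of slat_center below 0.045 m and contact force between the fingers and slat below 0.1 N and linear speed of slat below 0.02 m/s), for 0.2 s.
2. the slat lies home on the bed, along the fence and against the stop, with the pad not yet on it (x of slat_center in the frame of clamp between -0.007 and 0.007 m and y of slat_center in the frame of clamp between 0.024 and 0.037 m and z of slat_center in the frame of clamp between 0.032 and 0.04 m and angle between the x axis of slat_center and the y axis of clamp, either way round below 0.07 rad and angle between the z axis of slat_center and the z axis of clamp, either way round below 0.07 rad and contact force between pad and slat below 0.5 N), for 0.2 s.
3. the pad presses on the slat (x of slat_center in the frame of clamp between -0.007 and 0.007 m and y of slat_center in the frame of clamp between 0.024 and 0.037 m and z of slat_center in the frame of clamp between 0.032 and 0.04 m and angle between the x axis of slat_center and the y axis of clamp, either way round below 0.07 rad and angle between the z axis of slat_center and the z axis of clamp, either way round below 0.07 rad and contact force between pad and slat above 8 N), for 0.2 s.
At the end, for the whole second after the job is handed in: The slat lies flat on the clamp's bed, its centre within 7 mm of its place sideways and its end within 7 mm of the stop, within 4 degrees of the fence; the pad presses it with 8 to 45 N (about 0.1 to 0.55 turn past contact); slat and crank at rest (all of step 3 and contact force between pad and slat below 45 N and linear speed of slat below 0.01 m/s and velocity of joint crank between -0.1 and 0.1 rad/s); the robot touches nothing.
It fails at once if the slat is crushed: the pad presses with more than 60 N (three quarters of a turn past contact) (contact force between pad and slat above 60 N).
It fails at once if a bystander is moved more than 30 mm (distance of any of offcut, tin, jar, driver, hammer, mug, square from where it was at the start of the episode above 0.03 m).
It also fails if it takes over 72 s, if anything falls off the work surface, if the arm or the gripper's body presses on something with over 40 N, if the wrist force passes 120 N, or if a joint passes its speed limit or range.

## Working session

There is one attempt and no reset: what is moved stays moved. The work goes in short steps, Python scripts to look and compute and a tool call to move; the robot and the scene stay as the last step left them, time stands still between calls to the robot, and variables do not carry over. Pictures are saved under pics/ and viewed, and the job is handed in when it is done.

Besides the shell and the picture viewer there is one more tool, called after ">>>" as name(argument=value, ...) on one line, values as JSON. play_rows: Moves the arm, as the interface text tells. Its arguments: {"type":"object","properties":{"steps":{"type":"array"},"hand":{"type":"number"},"newtons":{"type":"number"}},"required":["steps"]}

```bash
mkdir -p pics; ls
python3 - <<'E'
from rig import r,cams,ticket
import cv2,numpy as np
print(r.observe())
for n in("scene","top"):
    p,d=cams.camera(n); cv2.imwrite(f"pics/{n}0.png",p); np.save(f"pics/{n}0.npy",d); c=cams.calibration(n); print(n,c)
print(r.tcp_to_tips)
E
```

```text
pics
{'time_s': 0.0, 'joint_positions': array([ 1.2033261 ,  0.3117321 ,  0.01398218,  1.51311001, -0.00441217,
        1.31918949, -0.0271923 ]), 'dq': array([-0.0016816 ,  0.00234813,  0.00168182, -0.00013835,  0.00089362,
        0.00215092,  0.00084477]), 'joint_torque': array([-5.33646232e-05, -3.79908514e+01,  1.46120139e-01, -2.30590600e+01,
        1.23240851e-02,  1.34126534e-02, -1.03572856e-05]), 'position': array([ 0.17581885, -0.52040347,  0.25219608]), 'ee_rot': array([-3.09765587e+00, -5.09216209e-01,  7.41606018e-04]), 'wrist_force': array([-6.90977775e-01,  4.76314327e-04, -5.23359898e-01]), 'moment': array([0.02817641, 0.03635628, 0.00694003]), 'grip_width': 0.08570033376014888}
scene {'camera_matrix': array([[412.15155702,   0.        , 276.40022183],
       [  0.        , 412.15155702, 212.41810847],
       [  0.        ,   0.        ,   1.        ]]), 'k1': -0.03572947739939708, 'R': array([[-0.00451453,  0.99979714, -0.01962884],
       [ 0.54986208, -0.01391328, -0.83513958],
       [-0.83524327, -0.01456342, -0.54968772]]), 't': array([ 0.01392631, -0.13348238,  1.73862916])}
top {'camera_matrix': array([[380.92391719,   0.        , 280.75733156],
       [  0.        , 380.92391719, 207.90127599],
       [  0.        ,   0.        ,   1.        ]]), 'k1': -0.10435800299652212, 'R': array([[ 0.03015169, -0.99947876, -0.0115363 ],
       [-0.9826329 , -0.02752539, -0.18350735],
       [ 0.18309415,  0.016869  , -0.98295064]]), 't': array([-0.02272932,  0.51204351,  1.06325586])}
0.022
```

View pics/scene0.png

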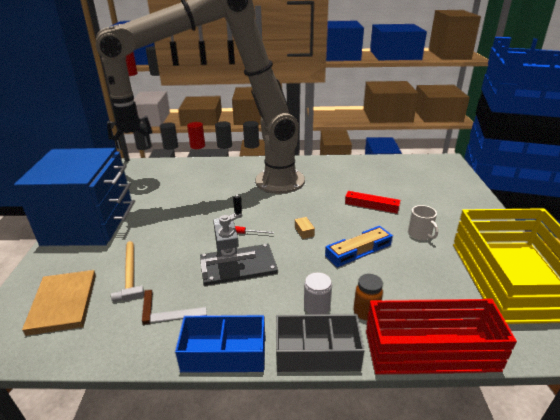

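View pics/top0.png

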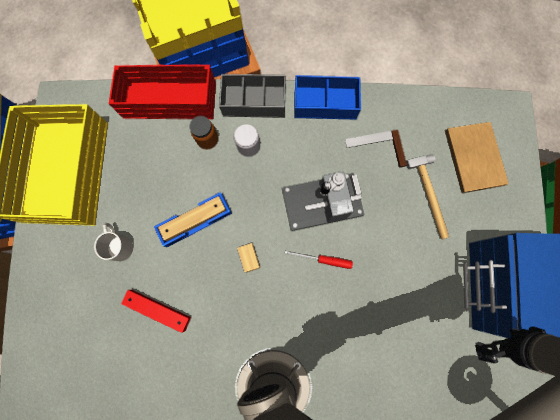

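The candidates for the slat are the wooden piece in the blue cradle, top (192,219) and scene (360,245), and the red bar, top (155,310) and scene (372,201). The wooden one fits: it lies in the cradle and has two dark marks. I'll confirm it in a crop and enlarge the clamp.

```bash
python3 - <<'E'
import cv2,numpy as np
t=cv2.imread("pics/top0.png"); s=cv2.imread("pics/scene0.png")
a=cv2.resize(t[180:255,145:245],(400,300),interpolation=cv2.INTER_CUBIC)
b=cv2.resize(t[160:240,270:376],(400,300),interpolation=cv2.INTER_CUBIC)
c=cv2.resize(s[215:275,310:410],(400,300),interpolation=cv2.INTER_CUBIC)
d=cv2.resize(s[190:285,190:290],(400,300),interpolation=cv2.INTER_CUBIC)
cv2.imwrite("pics/crops0.png",np.vstack([np.hstack([a,b]),np.hstack([c,d])]))
E
cat > h.py <<'E'
import numpy as np,cv2
from rig import r,cams,ticket
def ray(n,uv):
    c=cams.calibration(n);K=c["camera_matrix"];k1=c["k1"]
    uv=np.atleast_2d(np.asarray(uv,float))
    p=cv2.undistortPoints(uv.reshape(-1,1,2),K,np.array([k1,0,0,0,0.])).reshape(-1,2)
    d=np.c_[p,np.ones(len(p))]@c["R"]; o=-c["R"].T@c["t"]
    return o,d
def onz(n,uv,z):
    o,d=ray(n,uv); return o+d*((z-o[2])/d[:,2])[:,None]
def proj(n,X):
    c=cams.calibration(n); X=np.atleast_2d(X)
    rv=cv2.Rodrigues(c["R"])[0]
    return cv2.projectPoints(X.astype(float),rv,c["t"],c["camera_matrix"],np.array([c["k1"],0,0,0,0.]))[0].reshape(-1,2)
def cloud(n,D,m):
    v,u=np.nonzero(m&(D>0)); o,d=ray(n,np.c_[u,v]); return o+d*D[v,u][:,None],np.c_[u,v]
E
```

```text
(no output)
```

View pics/crops0.png

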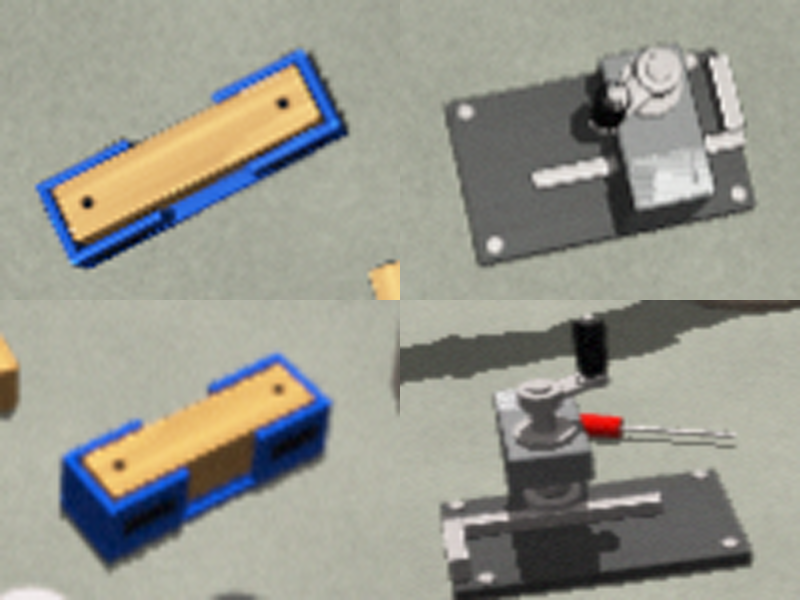

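The crop confirms it: the slat is wooden, has two dark marks and lies in the blue cradle. In the clamp crop the feed side is on the left (+y world), the stop is on the right, and the throat opens away from the robot. Next I'll measure.

```bash
cat > meas.py <<'E'
from h import *
def wood(n,img,box):
    x0,y0,x1,y1=box; hsv=cv2.cvtColor(img,cv2.COLOR_BGR2HSV); m=np.zeros(img.shape[:2],np.uint8)
    m[y0:y1,x0:x1]=cv2.inRange(hsv,(8,60,90),(28,255,255))[y0:y1,x0:x1]
    return m
def rect(n,m,z):
    m=cv2.morphologyEx(m,cv2.MORPH_CLOSE,np.ones((5,5)))
    c=max(cv2.findContours(m,0,cv2.CHAIN_APPROX_NONE)[0],key=cv2.contourArea).reshape(-1,2)
    P=onz(n,c,z)[:,:2]
    (c0,sz,a)=cv2.minAreaRect((P*1000).astype(np.float32)); b=cv2.boxPoints((c0,sz,a))
    e=b[1]-b[0] if np.linalg.norm(b[1]-b[0])>np.linalg.norm(b[2]-b[1]) else b[2]-b[1]
    return np.array(c0),sz,np.degrees(np.arctan2(e[1],e[0]))%180
E
python3 - <<'E'
from meas import *
t=cv2.imread("pics/top0.png"); D=np.load("pics/top0.npy")
print("slat",rect("top",wood("top",t,(150,185,240,250)),.044))
s=cv2.imread("pics/scene0.png")
# marks
for n,img,pts in (("top",t,[(145+88/4,180+203/4),(145+283/4,180+103/4)]),("scene",s,[(310+119/4,215+(465-300)/5),(310+278/4,215+(389-300)/5)])):
    P=onz(n,pts,.044);print(n,"marks",P*1000,"mid",P.mean(0)*1000,np.degrees(np.arctan2(*(P[1]-P[0])[[1,0]])),np.linalg.norm(P[1]-P[0]))
# clamp bed corners top crop scale 400/106, 300/80
sx,sy=106/400,80/300
q=[(446,103),(480,264),(754,207),(713,52)]
P=onz("top",[(270+(u-400)*sx,160+v*sy) for u,v in q],.018);print("bed top",P*1000)
for a,b in((0,1),(1,2),(2,3),(3,0)):
    e=P[b]-P[a];print(np.linalg.norm(e),np.degrees(np.arctan2(e[1],e[0])))
print("centre",P[:3:2].mean(0),P.mean(0))
# scene: bed corners
q=[(442,505),(458,600-4),(750,552),(713,470)]
print("bed scene",onz("scene",[(190+(u-400)/4,190+(v-300)*95/300) for u,v in q],.018)*1000)
# depth of grip, in both
for n,uvs in(("top",[(270+207*sx,160+110*sy)]),):
    print(D[185:195,320:332].round(3))
E
```

```text
slat (array([475.23016357, 254.08439636]), (47.40571212768555, 201.28746032714844), np.float32(118.78342))
top marks [[435.67760811 323.42172063  44.        ]
 [514.1739204  183.61326997  44.        ]] mid [474.92576425 253.5174953   44.        ] -60.68770032888905 0.1603373753071798
scene marks [[515.6556012  186.42329409  44.        ]
 [438.90297931 325.74961438  44.        ]] mid [477.27929026 256.08645423  44.        ] 118.84965966308381 0.15906850251615492
bed top [[ 580.90217061   -9.75999483   18.        ]
 [ 451.06083006  -40.27994064   18.        ]
 [ 502.69983039 -256.25626364   18.        ]
 [ 629.71426741 -224.35907811   18.        ]]
0.13338006151374943 -166.77242506874788
0.22206386119608224 -76.55326992882756
0.13095838138805896 14.097184192673872
0.2200804110720047 102.81431355331402
centre [ 0.541801   -0.13300813  0.018     ] [ 0.54109427 -0.13266382  0.018     ]
bed scene [[ 509.21477426 -252.41936342   18.        ]
 [ 641.69755284 -219.81035605   18.        ]
 [ 584.29525493   -7.62344235   18.        ]
 [ 456.08013642  -38.19109596   18.        ]]
[[1.155 1.153 0.918 1.048 1.032 0.911 0.913 0.913 0.908 0.971 0.915 0.976]
 [1.148 0.94  0.917 0.912 0.933 0.918 0.912 0.912 0.974 0.97  0.912 0.971]
 [1.147 0.932 0.917 0.911 0.931 0.923 0.92  0.924 0.969 0.972 0.914 0.97 ]
 [0.954 0.936 0.918 0.916 0.914 0.916 0.929 0.969 0.912 0.916 0.919 0.972]
 [0.955 0.937 0.93  0.919 0.917 0.917 0.914 0.913 0.916 0.919 0.971 0.973]
 [0.954 0.947 0.938 0.931 0.924 0.919 0.923 0.918 0.926 0.945 0.971 1.018]
 [0.972 0.95  0.941 0.939 0.934 0.931 0.932 0.937 0.942 0.972 1.017 1.014]
 [0.968 0.956 0.952 0.946 0.942 0.943 0.942 0.944 0.971 1.018 1.018 1.02 ]
 [0.975 0.97  0.964 0.952 0.951 0.948 0.95  0.969 1.013 1.016 1.018 1.015]
 [1.143 0.974 0.973 0.967 0.966 0.969 0.969 1.02  1.017 1.013 1.015 1.019]]
```

Run:
```python
from meas import *
t=cv2.imread("pics/top0.png"); s=cv2.imread("pics/scene0.png")
def edgefit(n,img,c,z,yaw,verb=True):
    # sample gradient along normals to each side
    g=cv2.cvtColor(img,cv2.COLOR_BGR2GRAY).astype(np.float32)
    ex=np.array([np.cos(yaw),np.sin(yaw)]);ey=np.array([-ex[1],ex[0]])
    out={}
    for name,fix,val,rng in(("x-",0,-85,(-70,125)),("x+",0,50,(45,130)),("y+",1,140,(-70,40)),("y-",1,-85,(-70,-45))):
        res=[]
        for a in np.linspace(*rng,15):
            o=np.arange(-12,12.1,.5)
            xy=np.array([[val+k,a] if fix==0 else [a,val+k] for k in o])/1000
            W=np.c_[c+xy[:,:1]*ex+xy[:,1:]*ey,np.full(len(o),z)]
            uv=proj(n,W).astype(np.float32)
            I=cv2.remap(g,uv[:,:1],uv[:,1:],cv2.INTER_LINEAR).ravel()
            I=cv2.GaussianBlur(I.reshape(1,-1),(0,0),1.5).ravel()
            d=np.abs(np.gradient(I)); k=d.argmax(); res.append((a,o[k]))
        res=np.array(res); p=np.polyfit(res[:,0],res[:,1],1)
        m=np.median(res[:,1]); ok=abs(res[:,1]-m)<3
        out[name]=(round(float(m),1),round(float(np.degrees(np.polyfit(res[ok,0],res[ok,1],1)[0])),2),ok.sum())
    return out
yaw=np.radians(13.3);ex=np.array([np.cos(yaw),np.sin(yaw)]);ey=np.array([-ex[1],ex[0]])
c=np.array([.5413,-.1327])+.0175*ex-.0275*ey
print(c)
for n,img in(("top",t),("scene",s)): print(n,edgefit(n,img,c,.018,yaw))
for n,img in(("top",t),("scene",s)):
    im=cv2.resize(img,None,fx=5,fy=5,interpolation=cv2.INTER_CUBIC)
    P=lambda x,y,z:(proj(n,np.r_[c+x/1e3*ex+y/1e3*ey,z/1e3])[0]*5+2).astype(int)
    for L,col in(([(-85,-85,18),(50,-85,18),(50,140,18),(-85,140,18)],(0,255,0)),([(-85,-30,145),(30,-30,145),(30,30,145),(-85,30,145)],(0,0,255)),([(-23.5,-85,34),(-23.5,85,34)],(255,255,0))):
        cv2.polylines(im,[np.array([P(*q) for q in L])],True,col,1)
    u,v=P(0,20,40); cv2.imwrite(f"pics/ov_{n}.png",im[v-300:v+300,u-400:u+400])
```

```text
[ 0.564657   -0.15543655]
top {'x-': (0.0, -0.01, np.int64(14)), 'x+': (1.0, 0.05, np.int64(13)), 'y+': (2.0, 0.11, np.int64(14)), 'y-': (0.0, -1.02, np.int64(11))}
scene {'x-': (1.5, -0.43, np.int64(10)), 'x+': (1.0, -0.26, np.int64(13)), 'y+': (1.0, 0.4, np.int64(14)), 'y-': (-0.5, 4.41, np.int64(15))}
```

View pics/ov_top.png

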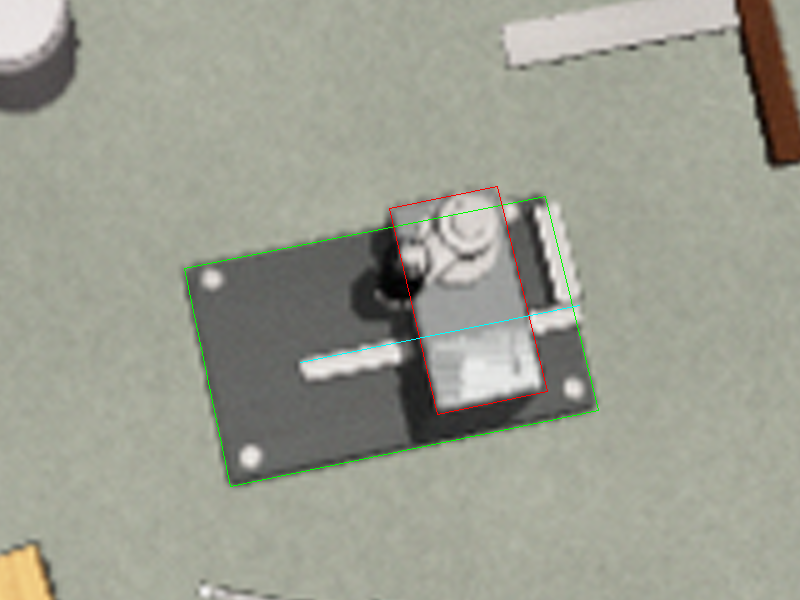

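View pics/ov_scene.png

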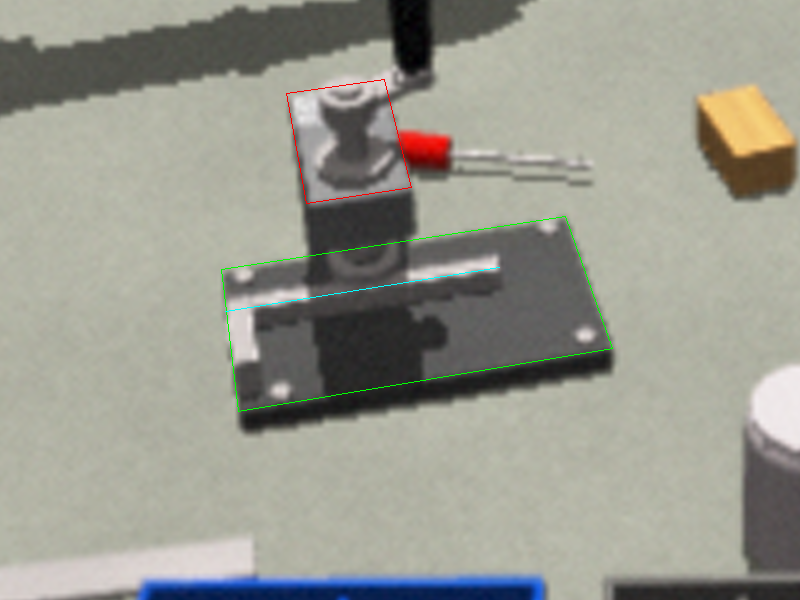

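```bash
python3 - <<'E'
from meas import *
yaw=np.radians(13.3);ex=np.array([np.cos(yaw),np.sin(yaw)]);ey=np.array([-ex[1],ex[0]]);c=np.array([.5652,-.155])
for n in("top","scene"):
    t=cv2.imread(f"pics/{n}0.png");D=np.load(f"pics/{n}0.npy")
    P,uv=cloud(n,D,np.ones(D.shape,bool))
    q=np.c_[(P[:,:2]-c)@ex,(P[:,:2]-c)@ey]
    m=(np.hypot(*q.T)<.08)&(P[:,2]>.15)
    k=t.max(2)[uv[:,1],uv[:,0]]
    hi=m&(P[:,2]>.2)
    print(n,hi.sum(),"zmax",np.sort(P[m,2])[-12:].round(4))
    print(" grip-ish: world",P[hi].mean(0).round(4),"clampxy",q[hi].mean(0).round(4),"uv",uv[hi].mean(0), "ext",q[hi].min(0),q[hi].max(0))
    if n=="top":
        h2=m&(P[:,2]>.235); print(" >235",h2.sum(),np.median(P[h2],0),np.median(q[h2],0),uv[h2].min(0),uv[h2].max(0))
        for lo,hi_ in((.145,.16),(.16,.18),(.18,.2),(.2,.22)):
            g=m&(P[:,2]>lo)&(P[:,2]<=hi_);print(lo,g.sum(),np.median(q[g],0).round(3))
    dark=m&(k<60)&(P[:,2]>.18)
    print(" dark",dark.sum(),uv[dark].min(0),uv[dark].max(0),q[dark].mean(0),P[dark,2].min(),P[dark,2].max())
E
python3 - <<'E'
import cv2,numpy as np
t=cv2.imread("pics/top0.png"); s=cv2.imread("pics/scene0.png")
a=cv2.resize(t[165:215,310:360],(400,400),interpolation=cv2.INTER_NEAREST)
b=cv2.resize(s[190:240,210:260],(400,400),interpolation=cv2.INTER_NEAREST)
cv2.imwrite("pics/crank0.png",np.hstack([a,b]))
E
```

```text
top 139 zmax [0.2507 0.2508 0.251  0.2511 0.2512 0.2515 0.2525 0.2535 0.2542 0.2545
 0.2549 0.2562]
 grip-ish: world [ 0.5438 -0.1307  0.2232] clampxy [-0.0153  0.0286] uv [329.79136691 183.90647482] ext [-0.03348516 -0.01452468] [0.01299558 0.05402009]
 >235 52 [ 0.53119469 -0.11817442  0.24652028] [-0.02457684  0.04326208] [322 181] [330 190]
0.145 88 [-0.013 -0.001]
0.16 0 [nan nan]
0.18 131 [-0.008  0.013]
0.2 71 [-0.001  0.005]
 dark 63 [320 182] [329 194] [-0.02696568  0.04716459] 0.18974654752322073 0.2514727350867637
scene 150 zmax [0.2467 0.247  0.2477 0.2483 0.2485 0.2493 0.2503 0.2509 0.2509 0.251
 0.2519 0.2527]
 grip-ish: world [ 0.5451 -0.1234  0.2231] clampxy [-0.0123  0.0353] uv [235.16 205.92] ext [-0.02646082 -0.00828393] [0.01405574 0.05311055]
 dark 126 [233 197] [241 214] [-0.01430384  0.04142596] 0.1944181777733045 0.25086319049949746
  return _methods._mean(a, axis=axis, dtype=dtype,
  ret = um.true_divide(
```

View pics/crank0.png

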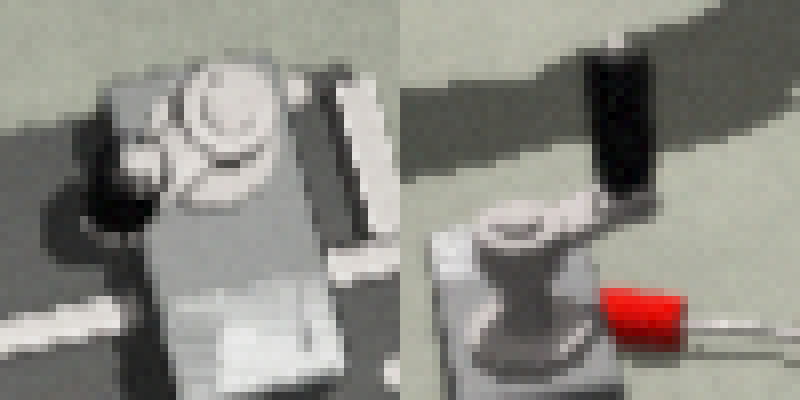

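Run:
```python
from meas import *
yaw=np.radians(13.3);ex=np.array([np.cos(yaw),np.sin(yaw)]);ey=np.array([-ex[1],ex[0]]);c=np.array([.5652,-.155])
L=lambda P:np.c_[(P[:,:2]-c)@ex,(P[:,:2]-c)@ey]*1000
for z in(.245,.248,.251,.254):
    q=L(onz("top",[(327.4,184.9)],z)); print("top cap",z,q,np.hypot(*q.T),np.degrees(np.arctan2(q[:,1],q[:,0])))
for z in(.215,.218,.221,.224,.227):
    q=L(onz("scene",[(236.6,204.8)],z)); print("scene mid",z,q,np.hypot(*q.T),np.degrees(np.arctan2(q[:,1],q[:,0])))
# predicted
for ang in(110,115,120,125,130):
  a=np.radians(ang); 
  for z in(.217,.22,.223):
    X=np.r_[c+.048*(np.cos(a)*ex+np.sin(a)*ey),z]; 
    print(ang,z,proj("scene",X).round(1),proj("scene",X+[0,0,.028]).round(1),proj("top",X+[0,0,.03]).round(1))
```

```text
top cap 0.245 [[-21.53509891  38.8444055 ]] [44.41450578] [119.00371581]
top cap 0.248 [[-22.19995616  39.33125408]] [45.16398567] [119.44192543]
top cap 0.251 [[-22.86481341  39.81810267]] [45.91602109] [119.86580474]
top cap 0.254 [[-23.52967066  40.30495125]] [46.6704885] [120.27600118]
scene mid 0.215 [[-30.01185042  41.43215952]] [51.15989648] [125.91811554]
scene mid 0.218 [[-25.23404832  40.94484851]] [48.09613097] [121.64526263]
scene mid 0.221 [[-20.45624622  40.4575375 ]] [45.33508961] [116.82219317]
scene mid 0.224 [[-15.67844413  39.97022649]] [42.93521417] [111.41774696]
scene mid 0.227 [[-10.90064203  39.48291547]] [40.96003675] [105.43403213]
110 0.217 [[238.5 206.5]] [[237.8 198.1]] [[324.5 183.2]]
110 0.22 [[238.5 205.6]] [[237.8 197.2]] [[324.6 182.9]]
110 0.223 [[238.4 204.7]] [[237.7 196.3]] [[324.7 182.6]]
115 0.217 [[237.8 205.9]] [[237.1 197.5]] [[325.5 184.6]]
115 0.22 [[237.7 205. ]] [[237.  196.6]] [[325.6 184.3]]
115 0.223 [[237.6 204.1]] [[236.9 195.6]] [[325.8 184. ]]
120 0.217 [[236.9 205.3]] [[236.2 196.9]] [[326.6 185.9]]
120 0.22 [[236.8 204.4]] [[236.1 196. ]] [[326.8 185.6]]
120 0.223 [[236.8 203.5]] [[236.  195.1]] [[326.9 185.3]]
125 0.217 [[235.9 204.8]] [[235.2 196.4]] [[327.9 187.1]]
125 0.22 [[235.9 203.9]] [[235.1 195.5]] [[328.  186.8]]
125 0.223 [[235.8 203. ]] [[235.1 194.6]] [[328.1 186.5]]
130 0.217 [[234.9 204.3]] [[234.2 195.9]] [[329.2 188.2]]
130 0.22 [[234.8 203.4]] [[234.1 195. ]] [[329.3 187.9]]
130 0.223 [[234.7 202.5]] [[234.  194.1]] [[329.5 187.6]]
```

```bash
cat >> h.py <<'E'
from scipy.spatial.transform import Rotation as Ro
import json,os
def down(yaw):  # deg, tool x yaw
    a=np.radians(yaw);x=np.array([np.cos(a),np.sin(a),0]);z=np.array([0,0,-1.]);return Ro.from_matrix(np.c_[x,np.cross(z,x),z])
def plan(p,yaw,p0=None,yaw0=None):
    """from commanded p0,yaw0 to p,yaw -> fractions"""
    if p0 is None:
        s=r.observe();p0=s["position"];R0=Ro.from_rotvec(s["ee_rot"])
    else: R0=down(yaw0)
    sh=R0.inv().apply(np.asarray(p)-p0)/.3; tu=(R0.inv()*down(yaw)).as_rotvec()/2
    n=max(np.linalg.norm(sh*.3)/.05,np.degrees(np.linalg.norm(tu*2))/8.59)
    print("shift",sh.round(4).tolist(),"turn",tu.round(4).tolist(),"rows>=",round(n,1))
def st():
    s=r.observe();R=Ro.from_rotvec(s["ee_rot"]).as_matrix()
    print("t",round(s["time_s"],2),"pos",s["position"].round(4),"yaw",round(float(np.degrees(np.arctan2(R[1,0],R[0,0]))),2),"zax",R[:,2].round(3),"F",s["wrist_force"].round(1),"w",round(s["grip_width"],4),"q",s["joint_positions"].round(2))
yaw=np.radians(13.3);ex=np.array([np.cos(yaw),np.sin(yaw)]);ey=np.array([-ex[1],ex[0]]);C0=np.array([.5652,-.155])
def cl(x,y,z): return np.r_[C0+(x*ex+y*ey)/1e3,z/1e3]
E
python3 - <<'E'
from h import *
st()
a=np.radians(118.9);S=np.r_[np.array([.476,.2545])+.015*np.array([np.cos(a),np.sin(a)]),.25]
print("grasp",S)
R=Ro.from_rotvec([-3.0985,-.5092,0.0]); 
plan([.36,-.25,.30],60)
plan([.42,.02,.30],100,[.36,-.25,.30],60)
plan([S[0],S[1],.15],118.9,[.42,.02,.30],100)
for P in (cl(5,210,120),cl(5,210,54),cl(5,130,46)): print(P,np.hypot(*P[:2]))
E
```

```text
t 0.1 pos [ 0.1759 -0.5205  0.2523] yaw 18.67 zax [-0.001  0.002 -1.   ] F [-0.6 -0.1  0.1] w 0.0858 q [ 1.2   0.31  0.01  1.51 -0.    1.32 -0.03]
grasp [0.46875076 0.26763197 0.25      ]
shift [0.8702, -0.658, -0.1576] turn [-0.001, -0.0003, -0.3607] rows>= 6.6
shift [0.8794, -0.2768, 0.0] turn [0.0, 0.0, -0.3491] rows>= 5.5
shift [0.7847, 0.3034, 0.5] turn [0.0, 0.0, -0.1649] rows>= 5.9
[0.52175545 0.05051781 0.12      ] 0.5241953819577632
[0.52175545 0.05051781 0.054     ] 0.5241953819577632
[ 0.54015943 -0.0273365   0.046     ] 0.5408507116978877
```

>>> play_rows(steps=[[[0.435,-0.33,-0.08],[0,0,-0.18]],[[0.87,-0.658,-0.158],[-0.001,0,-0.36]],[[0.87,-0.658,-0.158],[-0.001,0,-0.36]],[[0.87,-0.658,-0.158],[-0.001,0,-0.36]],[[0.87,-0.658,-0.158],[-0.001,0,-0.36]],[[0.87,-0.658,-0.158],[-0.001,0,-0.36]],[[0.87,-0.658,-0.158],[-0.001,0,-0.36]],[[0.87,-0.658,-0.158],[-0.001,0,-0.36]],[[0.87,-0.658,-0.158],[-0.001,0,-0.36]]], hand=1, newtons=40)

```text
time_s: 1.0
position: [0.3601, -0.2501, 0.3005]
ee_rot: [2.718, 1.571, -0.001]
wrist_force: [-0.6, -0.6, -0.2]
grip_width: 0.0858
```

>>> play_rows(steps=[[[0.44,-0.138,0],[0,0,-0.175]],[[0.88,-0.277,0],[0,0,-0.349]],[[0.88,-0.277,0],[0,0,-0.349]],[[0.88,-0.277,0],[0,0,-0.349]],[[0.88,-0.277,0],[0,0,-0.349]],[[0.88,-0.277,0],[0,0,-0.349]],[[0.88,-0.277,0],[0,0,-0.349]],[[0.88,-0.277,0],[0,0,-0.349]]])

```text
time_s: 1.8
position: [0.4204, 0.0178, 0.2998]
ee_rot: [2.022, 2.402, -0.003]
wrist_force: [0.0, -1.1, -0.5]
grip_width: 0.0853
```

>>> play_rows(steps=[[[0.4,0.15,0.2],[0,0,-0.08]],[[0.785,0.303,0.5],[0,0,-0.165]],[[0.785,0.303,0.5],[0,0,-0.165]],[[0.785,0.303,0.5],[0,0,-0.165]],[[0.785,0.303,0.5],[0,0,-0.165]],[[0.785,0.303,0.5],[0,0,-0.165]],[[0.785,0.303,0.5],[0,0,-0.165]],[[0.785,0.303,0.5],[0,0,-0.165]]])

```text
time_s: 2.6
position: [0.4702, 0.2646, 0.1483]
ee_rot: [1.601, 2.702, -0.007]
wrist_force: [0.3, -0.5, 1.0]
grip_width: 0.0855
```

Run:
```python
from h import *
st()
a=np.radians(118.9);S=np.r_[np.array([.476,.2545])+.015*np.array([np.cos(a),np.sin(a)]),.25]
plan([S[0],S[1],.035],118.9)
for n in("scene","top"):
    p,d=cams.camera(n); cv2.imwrite(f"pics/{n}1.png",p)
    u,v=proj(n,np.r_[S[:2],.044])[0].astype(int)
    c=p[max(0,v-60):v+60,u-80:u+80]; cv2.imwrite(f"pics/{n}1c.png",cv2.resize(c,None,fx=4,fy=4,interpolation=cv2.INTER_CUBIC))
```

```text
t 2.6 pos [0.4702 0.2646 0.1483] yaw 118.7 zax [-0.001 -0.005 -1.   ] F [ 0.3 -0.5  1. ] w 0.0855 q [ 0.    0.48 -0.75  1.67  0.36  1.14 -0.35]
shift [0.0124, 0.0018, 0.3778] turn [-0.0017, 0.0016, -0.0017] rows>= 2.3
```

View pics/top1c.png

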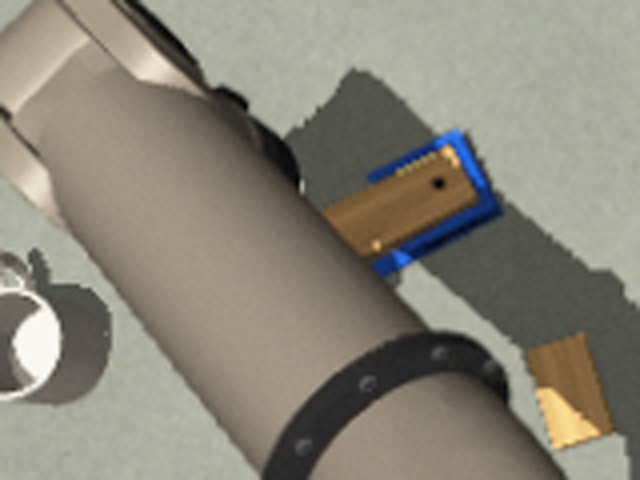

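View pics/scene1c.png

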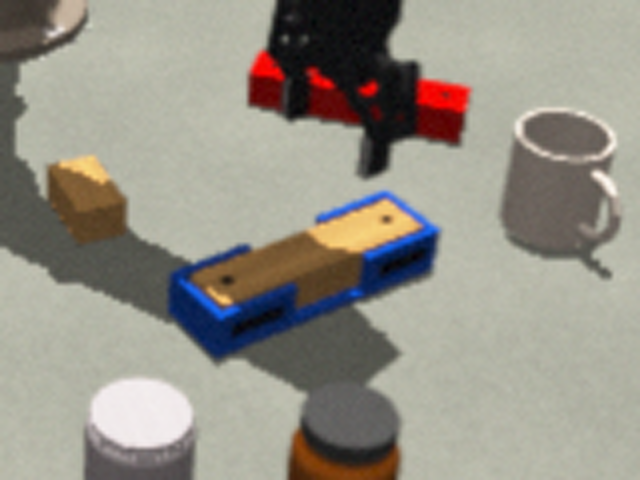

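Run:
```python
from h import *
st()
a=np.radians(118.9);S=np.r_[np.array([.476,.2545])+.015*np.array([np.cos(a),np.sin(a)]),.25]
plan([S[0],S[1],.035],118.9)
```

```text
t 2.7 pos [0.4713 0.2638 0.1501] yaw 118.55 zax [ 0.002 -0.004 -1.   ] F [ 0.5 -0.2 -0.2] w 0.0849 q [ 0.01  0.48 -0.75  1.67  0.36  1.14 -0.35]
shift [0.0169, -0.0014, 0.3835] turn [-0.0, 0.0022, -0.003] rows>= 2.3
```

The scene crop shows the fingers above the slat's middle, lined up across its width, and the mug is clear of them. Descending.

>>> play_rows(steps=[[[0.005,0,0.1],[0,0,-0.002]],[[0.01,0,0.2],[0,0,-0.002]],[[0.013,0,0.26],[0,0,-0.002]],[[0.015,0,0.3],[0,0,-0.002]],[[0.015,0,0.34],[0,0,-0.002]],[[0.015,0,0.37],[0,0,-0.002]],[[0.015,0,0.38],[0,0,-0.002]],[[0.015,0,0.38],[0,0,-0.002]],[[0.015,0,0.38],[0,0,-0.002]]])

```text
time_s: 3.6
position: [0.4681, 0.2712, 0.0366]
ee_rot: [1.592, 2.706, 0.001]
wrist_force: [-0.4, 0.4, 0.5]
grip_width: 0.0856
```

Run:
```python
from h import *
st()
p,d=cams.camera("scene")
u,v=proj("scene",[.476,.2545,.044])[0].astype(int)
cv2.imwrite("pics/scene2c.png",cv2.resize(p[v-60:v+40,u-70:u+70],None,fx=5,fy=5,interpolation=cv2.INTER_CUBIC))
```

```text
t 3.6 pos [0.4681 0.2712 0.0366] yaw 119.05 zax [ 0.002 -0.001 -1.   ] F [-0.4  0.4  0.5] w 0.0856 q [-0.07  0.62 -0.68  1.78  0.48  0.91 -0.45]
```

View pics/scene2c.png

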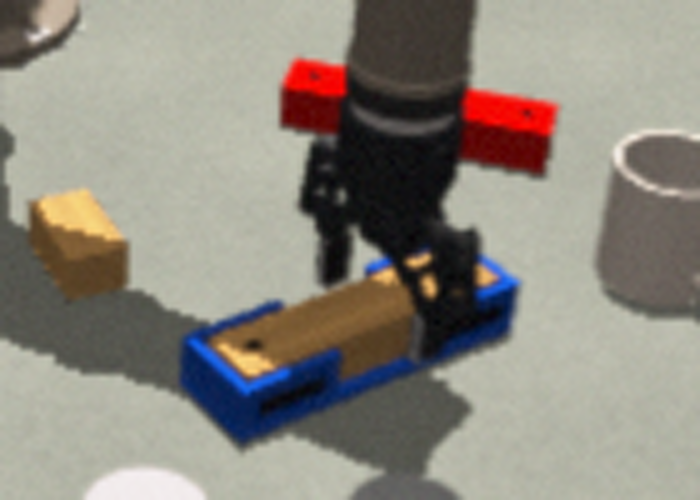

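The near finger, at crop (440,315), sits close to the end of the open window. I'll shift 6 mm back towards the middle and then close.

>>> play_rows(steps=[[[-0.025,0,0],[0,0,0]],[[-0.025,0,0],[0,0,0]],[[-0.025,0,0],[0,0,0]]])

```text
time_s: 3.95
position: [0.4718, 0.2637, 0.0362]
ee_rot: [1.594, 2.705, -0.001]
wrist_force: [-0.0, 0.3, -0.7]
grip_width: 0.0854
```

>>> play_rows(steps=[[[0,0,0],[0,0,0]],[[0,0,0],[0,0,0]],[[0,0,0],[0,0,0]],[[0,0,0],[0,0,0]],[[0,0,0],[0,0,0]],[[0,0,0],[0,0,0]],[[0,0,0],[0,0,0]],[[0,0,0],[0,0,0]]], hand=-1, newtons=50)

```text
time_s: 4.75
position: [0.471, 0.2643, 0.0362]
ee_rot: [1.592, 2.706, -0.002]
wrist_force: [-2.2, -0.4, 4.5]
grip_width: 0.0443
```

Run:
```python
from h import *
st()
```

```text
t 4.75 pos [0.471  0.2643 0.0362] yaw 119.07 zax [ 0.001 -0.002 -1.   ] F [-2.2 -0.4  4.5] w 0.0443 q [-0.05  0.62 -0.68  1.78  0.48  0.91 -0.43]
```

The opening reads 44 mm against the slat's 45 mm width, so it is gripped. Lifting straight up.

>>> play_rows(steps=[[[0,0,-0.05],[0,0,0]],[[0,0,-0.1],[0,0,0]],[[0,0,-0.15],[0,0,0]],[[0,0,-0.2],[0,0,0]],[[0,0,-0.28],[0,0,0]],[[0,0,-0.36],[0,0,0]],[[0,0,-0.36],[0,0,0]],[[0,0,-0.36],[0,0,0]]])

```text
time_s: 5.55
position: [0.4714, 0.2644, 0.1446]
ee_rot: [1.592, 2.705, 0.0]
wrist_force: [-0.4, -0.7, -2.5]
grip_width: 0.0444
```

Run:
```python
from h import *
st()
for n in("scene","top"):
    p,d=cams.camera(n); cv2.imwrite(f"pics/{n}3.png",p)
a=np.radians(118.9);s=r.observe();print("off along slat",(s["position"][:2]-[.476,.2545])@[np.cos(a),np.sin(a)],"across",(s["position"][:2]-[.476,.2545])@[-np.sin(a),np.cos(a)])
plan(cl(4,230,144),103.3)
```

```text
t 5.55 pos [0.4714 0.2644 0.1446] yaw 119.04 zax [ 0.003 -0.001 -1.   ] F [-0.4 -0.7 -2.5] w 0.0444 q [ 0.01  0.48 -0.76  1.68  0.37  1.12 -0.34]
off along slat 0.010599739956948368 across 0.0005243675018402435
shift [-0.6387, -0.1803, -0.002] turn [-0.001, 0.0013, 0.1374] rows>= 4.0
```

View pics/scene3.png

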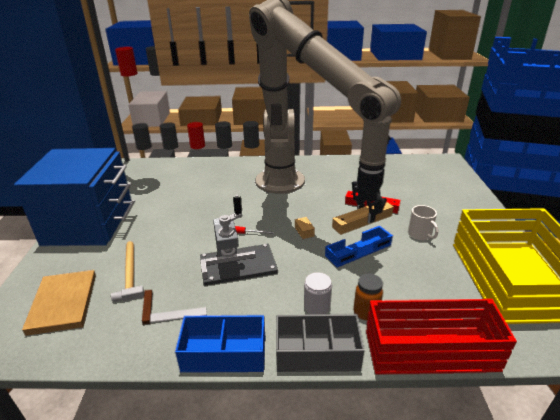

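The slat hangs level in the gripper and the cradle is empty, at scene (360,245). Before lowering beside the bed I'll check how far away the tin and offcut are.

Run:
```python
from h import *
for n,uv,z in(("tin",(246,134),.095),("offcut",(248,257),.036),("jar",(203,127),.11),("drivertip",(286,252),.01),("cradle near",(228,203),.042)):
    P=onz("top",[uv],z)[0]; d=P[:2]-C0; print(n,P.round(3),"clamp",(d@ex*1e3).round(),(d@ey*1e3).round())
plan(cl(4,200,144),103.3);
```

```text
tin [0.719 0.099 0.095] clamp 209.0 212.0
offcut [0.368 0.083 0.036] clamp -137.0 277.0
jar [0.733 0.223 0.11 ] clamp 250.0 330.0
drivertip [ 0.387 -0.027  0.01 ] clamp -144.0 166.0
cradle near [0.524 0.148 0.042] clamp 29.0 305.0
shift [-0.735, -0.2074, -0.0017] turn [-0.001, 0.0013, 0.1374] rows>= 4.6
```

Run:
```python
from h import *
plan(cl(5,180,144),103.3)
```

```text
shift [-0.8001, -0.2223, -0.0016] turn [-0.001, 0.0013, 0.1374] rows>= 5.0
```

>>> play_rows(steps=[[[-0.08,-0.022,0],[0,0,0.014]],[[-0.2,-0.055,0],[0,0,0.035]],[[-0.32,-0.09,0],[0,0,0.055]],[[-0.44,-0.122,0],[0,0,0.076]],[[-0.56,-0.155,0],[0,0,0.096]],[[-0.68,-0.19,0],[0,0,0.117]],[[-0.76,-0.211,0],[0,0,0.13]],[[-0.8,-0.222,0],[0,0,0.137]],[[-0.8,-0.222,0],[0,0,0.137]],[[-0.8,-0.222,0],[0,0,0.137]],[[-0.8,-0.222,0],[0,0,0.137]]])

```text
time_s: 6.75
position: [0.5288, 0.0251, 0.1444]
ee_rot: [1.943, 2.469, 0.001]
wrist_force: [-0.9, -0.1, -2.3]
grip_width: 0.044
```

Run:
```python
from h import *
st(); plan(cl(5,180,52),103.3)
for n in("scene","top"):
    p,d=cams.camera(n); cv2.imwrite(f"pics/{n}4.png",p)
t=cv2.imread("pics/top4.png");s=cv2.imread("pics/scene4.png")
cv2.imwrite("pics/c4.png",np.hstack([cv2.resize(t[150:270,200:360],(400,300)),cv2.resize(s[180:300,180:340],(400,300))]))
```

```text
t 6.75 pos [0.5288 0.0251 0.1444] yaw 103.6 zax [ 0.001  0.    -1.   ] F [-0.9 -0.1 -2.3] w 0.044 q [ 0.42  0.44 -0.66  1.71  0.29  1.1  -0.1 ]
shift [-0.0122, -0.0038, 0.308] turn [0.0003, -0.0, 0.0026] rows>= 1.8
```

View pics/c4.png

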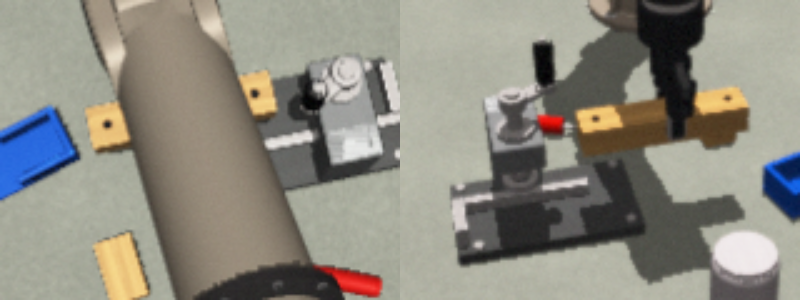

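Aligned and clear of everything around it. Lower to 7 mm above the bed, then move in along -y (that is -x of the tool).

>>> play_rows(steps=[[[-0.004,-0.004,0.05],[0,0,0.002]],[[-0.008,-0.004,0.12],[0,0,0.002]],[[-0.012,-0.004,0.19],[0,0,0.002]],[[-0.012,-0.004,0.25],[0,0,0.002]],[[-0.012,-0.004,0.29],[0,0,0.002]],[[-0.012,-0.004,0.305],[0,0,0.002]],[[-0.012,-0.004,0.305],[0,0,0.002]],[[-0.012,-0.004,0.305],[0,0,0.002]],[[-0.012,-0.004,0.305],[0,0,0.002]]])

```text
time_s: 7.75
position: [0.5302, 0.0186, 0.054]
ee_rot: [1.951, 2.458, 0.002]
wrist_force: [0.0, -0.2, -2.1]
grip_width: 0.0441
```

Run:
```python
from h import *
st(); plan(cl(5,126,53),103.3); plan(cl(5,126,46.5),103.3)
p,d=cams.camera("scene"); cv2.imwrite("pics/c5.png",cv2.resize(p[190:290,190:320],(780,600),interpolation=cv2.INTER_CUBIC))
```

```text
t 7.75 pos [0.5302 0.0186 0.054 ] yaw 103.13 zax [ 0.003 -0.001 -1.   ] F [ 0.  -0.2 -2.1] w 0.0441 q [ 0.38  0.55 -0.6   1.8   0.38  0.91 -0.16]
shift [-0.1699, -0.0023, 0.0037] turn [0.0015, 0.0011, -0.0015] rows>= 1.0
shift [-0.1698, -0.0024, 0.0254] turn [0.0015, 0.0011, -0.0015] rows>= 1.0
```

View pics/c5.png

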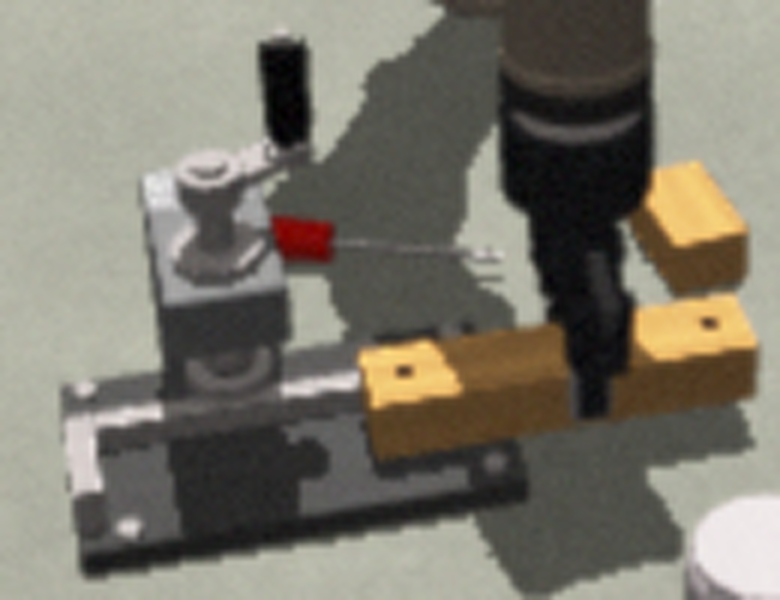

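>>> play_rows(steps=[[[-0.03,0,0],[0,0,0]],[[-0.07,0,0],[0,0,0]],[[-0.11,-0.002,0],[0,0,0]],[[-0.15,-0.002,0],[0,0,0]],[[-0.17,-0.002,0],[0,0,0]],[[-0.17,-0.002,0],[0,0,0]],[[-0.17,-0.002,0.01],[0,0,0]],[[-0.17,-0.002,0.018],[0,0,0]],[[-0.17,-0.002,0.023],[0,0,0]],[[-0.17,-0.002,0.025],[0,0,0]],[[-0.17,-0.002,0.025],[0,0,0]]])

```text
time_s: 8.9
position: [0.5399, -0.0305, 0.0462]
ee_rot: [1.951, 2.461, -0.001]
wrist_force: [-3.0, 0.9, 5.4]
grip_width: 0.0442
```

Run:
```python
from h import *
st()
p,d=cams.camera("scene"); cv2.imwrite("pics/c6.png",cv2.resize(p[190:290,190:320],(780,600),interpolation=cv2.INTER_CUBIC))
```

```text
t 8.9 pos [ 0.5399 -0.0305  0.0462] yaw 103.2 zax [ 0.001 -0.001 -1.   ] F [-3.   0.9  5.4] w 0.0442 q [ 0.45  0.58 -0.58  1.78  0.39  0.91 -0.07]
```

View pics/c6.png

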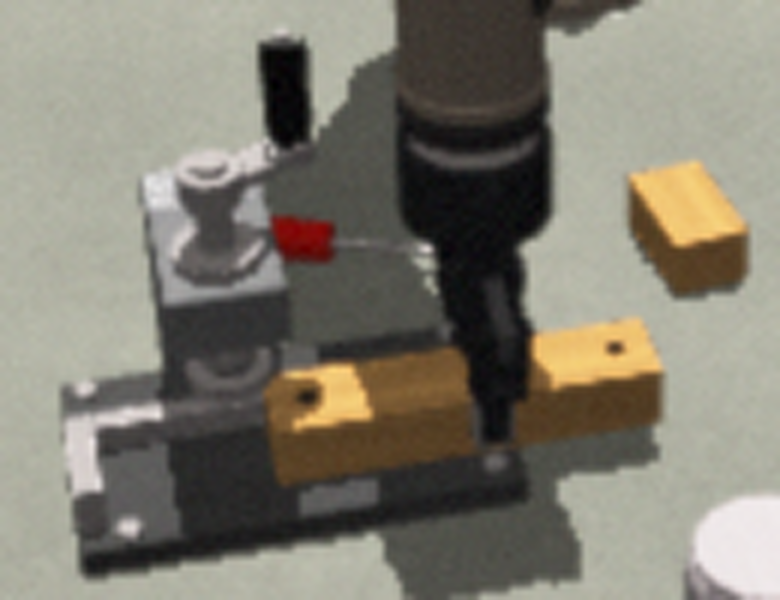

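The slat has touched down: about 8 N of upward force, and the front end is on the bed. Releasing.

>>> play_rows(steps=[[[0,0,0],[0,0,0]],[[0,0,0],[0,0,0]],[[0,0,0],[0,0,0]],[[0,0,0],[0,0,0]],[[0,0,0],[0,0,0]],[[0,0,0],[0,0,0]],[[0,0,0],[0,0,0]]], hand=0.6)

```text
time_s: 9.65
position: [0.5403, -0.0315, 0.0456]
ee_rot: [1.952, 2.459, -0.001]
wrist_force: [0.6, -0.2, -0.5]
grip_width: 0.0682
```

>>> play_rows(steps=[[[0,0,-0.06],[0,0,0]],[[0,0,-0.14],[0,0,0]],[[0,0,-0.2],[0,0,0]],[[0,0,-0.2],[0,0,0]],[[0,0,-0.2],[0,0,0]]])

```text
time_s: 10.15
position: [0.5402, -0.0315, 0.1055]
ee_rot: [1.952, 2.459, -0.001]
wrist_force: [-0.2, -0.3, 0.0]
grip_width: 0.0683
```

Run:
```python
from h import *
st()
for n in("scene","top"):
    p,d=cams.camera(n); cv2.imwrite(f"pics/{n}7.png",p)
t=cv2.imread("pics/top7.png");s=cv2.imread("pics/scene7.png")
cv2.imwrite("pics/c7.png",np.hstack([cv2.resize(t[160:260,230:363],(400,300)),cv2.resize(s[190:290,190:323],(400,300))]))
```

```text
t 10.15 pos [ 0.5402 -0.0315  0.1055] yaw 103.12 zax [ 0.001 -0.002 -1.   ] F [-0.2 -0.3  0. ] w 0.0683 q [ 0.49  0.5  -0.62  1.72  0.34  1.03 -0.03]
```

View pics/c7.png

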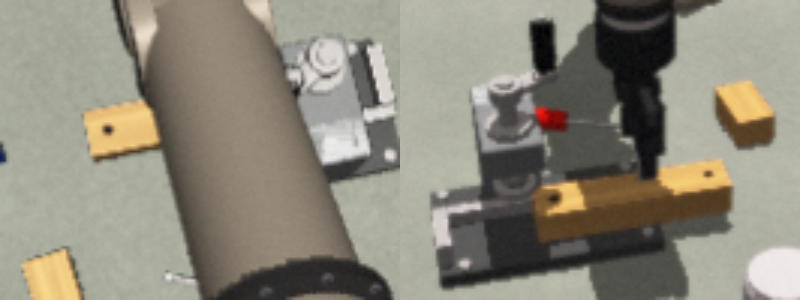

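Run:
```python
from meas import *
s=cv2.imread("pics/scene7.png");g=cv2.cvtColor(s,cv2.COLOR_BGR2GRAY).astype(float)
pts=[]
for u,v in((241,256),(292,248)):
    w=np.clip(90-g[v-3:v+4,u-3:u+4],0,None);yy,xx=np.mgrid[v-3:v+4,u-3:u+4];pts.append(((w*xx).sum()/w.sum(),(w*yy).sum()/w.sum()))
P=onz("scene",pts,.054);print(pts,np.linalg.norm(P[0]-P[1]))
L=lambda p:np.array([(p[:2]-C0)@ex,(p[:2]-C0)@ey])*1e3
print(L(P[0]),L(P[1]),L(P.mean(0)))
t=cv2.imread("pics/top7.png");g=cv2.cvtColor(t,cv2.COLOR_BGR2GRAY).astype(float)
u,v=230+108//3,160+129//3
w=np.clip(100-g[v-3:v+4,u-3:u+4],0,None);yy,xx=np.mgrid[v-3:v+4,u-3:u+4];q=((w*xx).sum()/w.sum(),(w*yy).sum()/w.sum());print(q,L(onz("top",[q],.054)[0]))
print("tcp",L(r.observe()["position"]))
```

```text
[(np.float64(240.67168674698794), np.float64(255.74096385542168)), (np.float64(292.0), np.float64(247.52380952380952))] 0.16015250988592172
[ 3.01913276 37.08902475] [  3.04327969 197.24153281] [  3.03120622 117.16527878]
(np.float64(265.484375), np.float64(202.703125)) [  5.36648365 195.91984943]
tcp [  3.12418732 126.09173548]
```

The slat rests at clamp (3–4, 116) mm, parallel to the clamp's y, and is released, which is what step 1 asks for. Now I'll regrip at the tail mark (y≈196).

>>> play_rows(steps=[[[0.06,0.001,0],[0,0,-0.001]],[[0.14,0.001,0],[0,0,-0.001]],[[0.2,0.001,0],[0,0,-0.001]],[[0.233,0.001,0],[0,0,-0.001]],[[0.233,0.001,0],[0,0,-0.001]],[[0.233,0.001,0.06],[0,0,-0.001]],[[0.233,0.001,0.12],[0,0,-0.001]],[[0.233,0.001,0.17],[0,0,-0.001]],[[0.233,0.001,0.19],[0,0,-0.001]],[[0.233,0.001,0.195],[0,0,-0.001]],[[0.233,0.001,0.195],[0,0,-0.001]]])

```text
time_s: 11.35
position: [0.5251, 0.0361, 0.0471]
ee_rot: [1.95, 2.46, -0.001]
wrist_force: [1.2, -0.4, -0.1]
grip_width: 0.0682
```

Run:
```python
from h import *
st();d=r.observe()["position"][:2]-C0;print(d@ex,d@ey)
p,d=cams.camera("scene"); cv2.imwrite("pics/c8.png",cv2.resize(p[190:290,190:320],(780,600),interpolation=cv2.INTER_CUBIC))
```

```text
t 11.35 pos [0.5251 0.0361 0.0471] yaw 103.2 zax [ 0.002 -0.002 -1.   ] F [ 1.2 -0.4 -0.1] w 0.0682 q [ 0.35  0.55 -0.6   1.82  0.39  0.89 -0.21]
0.004911350551286767 0.1952088485723167
```

View pics/c8.png

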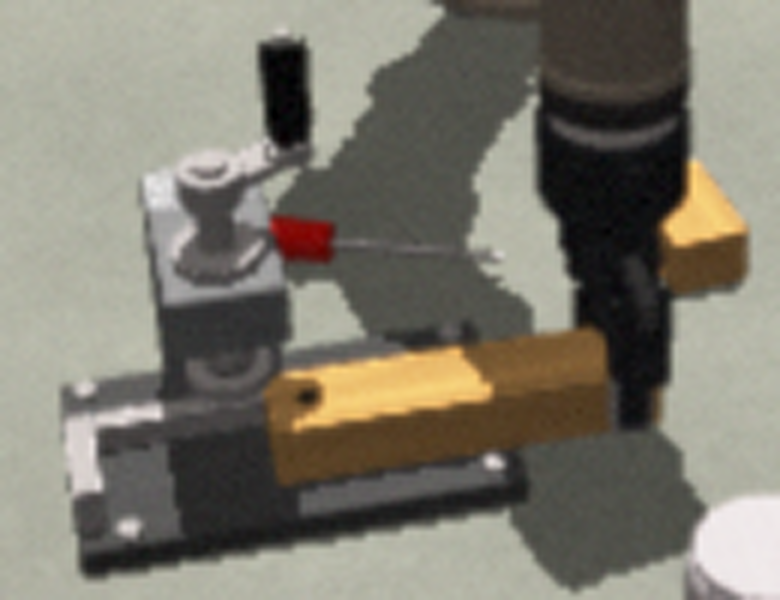

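The fingers straddle the tail, at crop (630,395). Closing gently.

>>> play_rows(steps=[[[0,0,0],[0,0,0]],[[0,0,0],[0,0,0]],[[0,0,0],[0,0,0]],[[0,0,0],[0,0,0]],[[0,0,0],[0,0,0]],[[0,0,0],[0,0,0]]], hand=-1, newtons=25)

```text
time_s: 12.0
position: [0.5252, 0.0368, 0.0475]
ee_rot: [1.949, 2.461, 0.0]
wrist_force: [-1.3, -0.5, 4.8]
grip_width: 0.0446
```

Run:
```python
from h import *
st();d=r.observe()["position"][:2]-C0;print(d@ex,d@ey)
plan(cl(0.5,112,46.8),103.3)
```

```text
t 12.0 pos [0.5252 0.0368 0.0475] yaw 103.25 zax [ 0.002 -0.002 -1.   ] F [-1.3 -0.5  4.8] w 0.0446 q [ 0.35  0.55 -0.6   1.82  0.39  0.89 -0.21]
0.005185893597199269 0.1958199998071119
shift [-0.2794, -0.0154, 0.0029] turn [0.001, 0.0011, -0.0004] rows>= 1.7
```

>>> play_rows(steps=[[[-0.02,0,0],[0,0,0]],[[-0.05,0,0],[0,0,0]],[[-0.08,-0.002,0],[0,0,0]],[[-0.11,-0.003,0],[0,0,0]],[[-0.14,-0.004,0],[0,0,0]],[[-0.17,-0.006,0],[0,0,0]],[[-0.2,-0.008,0],[0,0,0]],[[-0.225,-0.01,0],[0,0,0]],[[-0.245,-0.011,0],[0,0,0]],[[-0.26,-0.012,0],[0,0,0]],[[-0.26,-0.012,0],[0,0,0]]])

```text
time_s: 13.1
position: [0.5399, -0.0378, 0.048]
ee_rot: [1.949, 2.462, 0.005]
wrist_force: [-1.4, 3.1, 6.6]
grip_width: 0.0449
```

Run:
```python
from h import *
st();d=r.observe()["position"][:2]-C0;print(d@ex,d@ey)
p,d=cams.camera("scene");cv2.imwrite("pics/scene9.png",p); cv2.imwrite("pics/c9.png",cv2.resize(p[190:290,190:320],(780,600),interpolation=cv2.INTER_CUBIC))
```

```text
t 13.1 pos [ 0.5399 -0.0378  0.048 ] yaw 103.29 zax [ 0.003  0.002 -1.   ] F [-1.4  3.1  6.6] w 0.0449 q [ 0.47  0.57 -0.59  1.78  0.39  0.91 -0.06]
0.0023579355401249173 0.11988441303373533
```

View pics/c9.png

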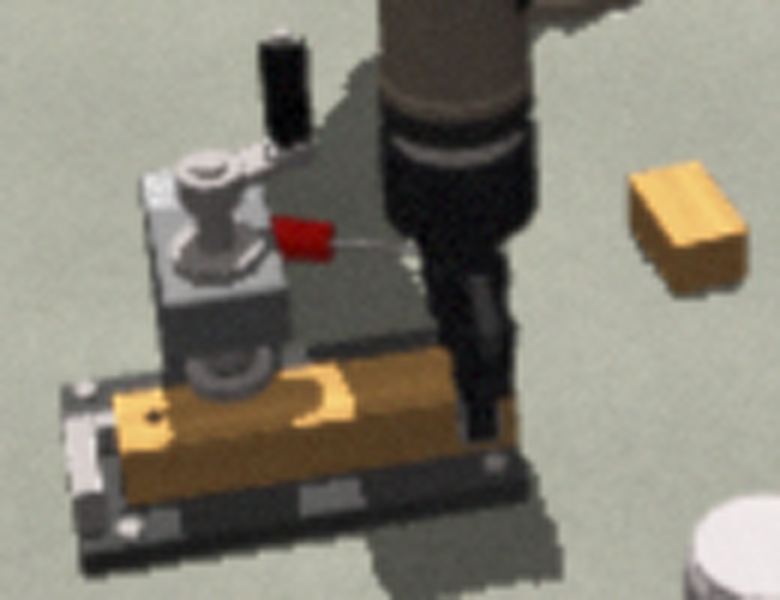

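The slat is along the fence with about 10 mm left to the stop. Moving on slowly, watching the force.

>>> play_rows(steps=[[[-0.01,-0.003,0],[0,0,0]],[[-0.02,-0.006,0],[0,0,0]],[[-0.025,-0.007,0],[0,0,0]],[[-0.03,-0.008,0],[0,0,0]],[[-0.033,-0.008,0],[0,0,0]],[[-0.033,-0.008,0],[0,0,0]]])

```text
time_s: 13.75
position: [0.5403, -0.0464, 0.048]
ee_rot: [1.945, 2.465, 0.008]
wrist_force: [0.4, 4.2, 4.9]
grip_width: 0.0446
```

Run:
```python
from h import *
st();s=r.observe();d=s["position"][:2]-C0;print(d@ex,d@ey,"F clamp",s["wrist_force"][:2]@ex,s["wrist_force"][:2]@ey)
```

```text
t 13.75 pos [ 0.5403 -0.0464  0.048 ] yaw 103.43 zax [ 0.004  0.003 -1.   ] F [0.4 4.2 4.9] w 0.0446 q [ 0.49  0.58 -0.59  1.77  0.39  0.91 -0.04]
0.000712452572535809 0.11143468989865615 F clamp 1.3821830631989809 3.9495219624002047
```

>>> play_rows(steps=[[[-0.004,-0.002,0],[0,0,0]],[[-0.008,-0.002,0],[0,0,0]],[[-0.012,-0.002,0],[0,0,0]],[[-0.012,-0.002,0],[0,0,0]]])

```text
time_s: 14.15
position: [0.5405, -0.0486, 0.048]
ee_rot: [1.944, 2.467, 0.01]
wrist_force: [0.1, 7.4, 5.5]
grip_width: 0.0445
```

Run:
```python
from h import *
st();s=r.observe();d=s["position"][:2]-C0;print(d@ex,d@ey,"F clamp",s["wrist_force"][:2]@ex,s["wrist_force"][:2]@ey)
p,d=cams.camera("scene");cv2.imwrite("pics/scene10.png",p); cv2.imwrite("pics/c10.png",cv2.resize(p[210:285,190:290],(800,600),interpolation=cv2.INTER_CUBIC))
```

```text
t 14.15 pos [ 0.5405 -0.0486  0.048 ] yaw 103.51 zax [ 0.004  0.005 -1.   ] F [0.1 7.4 5.5] w 0.0445 q [ 0.5   0.58 -0.59  1.77  0.39  0.91 -0.03]
0.00047701185754740657 0.10922813703377 F clamp 1.773327530608648 7.14188140105678
```

View pics/c10.png

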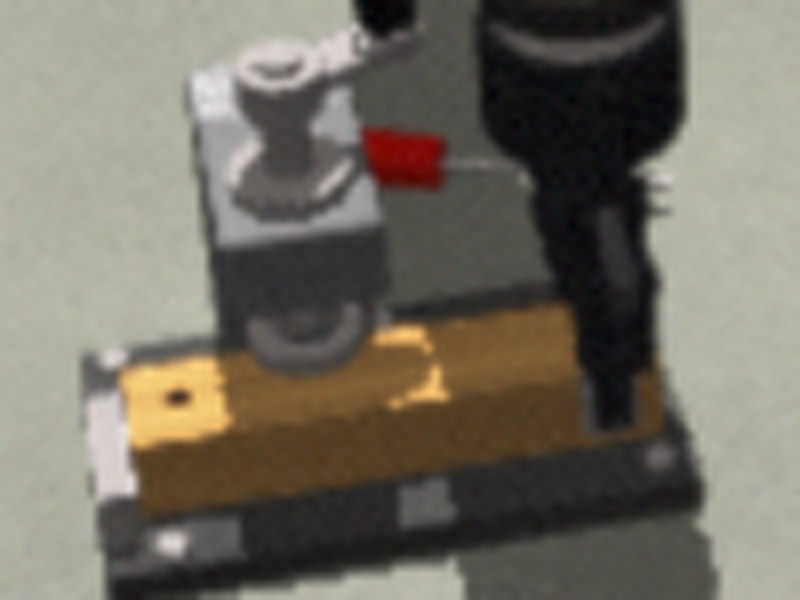

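Run:
```python
from h import *
P=onz("scene",[(190+178/8-.4,210+397/8-.4)],.054)[0];d=P[:2]-C0;print(d@ex*1e3,d@ey*1e3)
```

```text
-2.174332090361884 -49.367866581852184
```

>>> play_rows(steps=[[[-0.005,0,0],[0,0,0]],[[-0.01,0,0],[0,0,0]],[[-0.015,0,0],[0,0,0]],[[-0.015,0,0],[0,0,0]]])

```text
time_s: 14.6
position: [0.5404, -0.0488, 0.048]
ee_rot: [-1.941, -2.464, -0.015]
wrist_force: [-1.8, 12.0, 6.9]
grip_width: 0.0448
```

Run:
```python
from h import *
st();s=r.observe();d=s["position"][:2]-C0;print(d@ex,d@ey,"F clamp",s["wrist_force"][:2]@ex,s["wrist_force"][:2]@ey)
```

```text
t 14.6 pos [ 0.5404 -0.0488  0.048 ] yaw 103.54 zax [ 0.002  0.01  -1.   ] F [-1.8 12.   6.9] w 0.0448 q [ 0.5   0.58 -0.6   1.77  0.39  0.91 -0.02]
0.00030563969663480634 0.10903799468992643 F clamp 1.0344243870245113 12.036286299447513
```

The slat is firmly against the stop: force rose to 12 N with no further travel, and the front mark is at y≈-49.4 (expected -50). Releasing and rising.

>>> play_rows(steps=[[[0.006,0,0],[0,0,0]],[[0.006,0,0],[0,0,0]],[[0.006,0,0],[0,0,0]],[[0.006,0,0],[0,0,0]],[[0.006,0,0],[0,0,0]],[[0.006,0,0],[0,0,0]]], hand=0.6)

```text
time_s: 15.2
position: [0.5398, -0.057, 0.047]
ee_rot: [1.95, 2.461, -0.001]
wrist_force: [0.4, 0.3, -0.4]
grip_width: 0.0685
```

>>> play_rows(steps=[[[0.01,0,-0.06],[0,0,0]],[[0.02,0,-0.14],[0,0,0]],[[0.06,0,-0.28],[0,0,0]],[[0.1,0,-0.42],[0,0,0]],[[0.15,0,-0.55],[0,0,0]],[[0.2,0,-0.68],[0,0,0]],[[0.24,0,-0.8],[0,0,0]],[[0.24,0,-0.83],[0,0,0]],[[0.24,0,-0.83],[0,0,0]]])

```text
time_s: 16.1
position: [0.524, 0.0143, 0.2978]
ee_rot: [1.946, 2.459, 0.003]
wrist_force: [0.8, -0.0, -0.5]
grip_width: 0.0683
```

Run:
```python
from h import *
st();s=r.observe();d=s["position"][:2]-C0;print(d@ex,d@ey)
for n in("scene","top"):
    p,d=cams.camera(n); cv2.imwrite(f"pics/{n}11.png",p)
t=cv2.imread("pics/top11.png");s=cv2.imread("pics/scene11.png")
cv2.imwrite("pics/c11.png",np.hstack([cv2.resize(t[160:260,240:373],(400,300),interpolation=cv2.INTER_CUBIC),cv2.resize(s[190:290,190:323],(400,300),interpolation=cv2.INTER_CUBIC)]))
cv2.imwrite("pics/c11b.png",cv2.resize(s[190:265,190:290],(800,600),interpolation=cv2.INTER_CUBIC))
```

```text
t 16.1 pos [0.524  0.0143 0.2978] yaw 103.28 zax [ 0.005 -0.002 -1.   ] F [ 0.8 -0.  -0.5] w 0.0683 q [ 0.48  0.31 -0.71  1.48  0.2   1.42 -0.  ]
-0.00118251225652816 0.17423934561584511
```

View pics/c11.png

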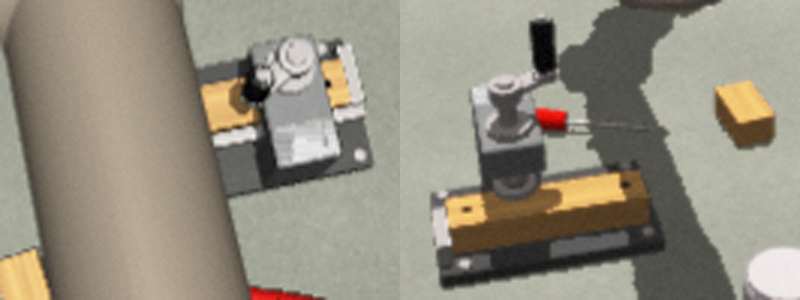

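View pics/c11b.png

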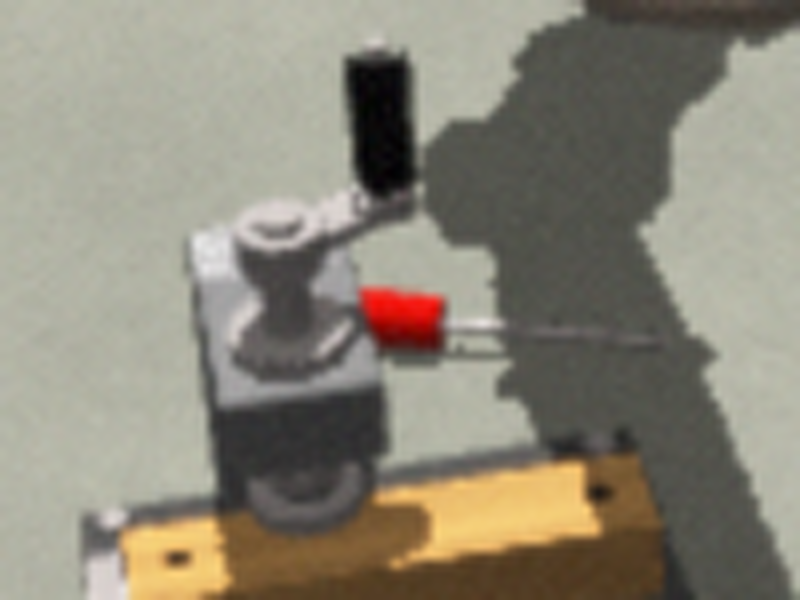

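Run:
```python
from h import *
L=lambda P:np.c_[(P[:,:2]-C0)@ex,(P[:,:2]-C0)@ey]*1e3
q=L(onz("scene",[(190+178/8-.45,190+558/8-.45),(190+598/8-.45,190+493/8-.45)],.054));print(q,q.mean(0))
# pad front-lower edge
for h in(62,66,70,74,78):print("pad",h,proj("scene",cl(22,0,h))[0],proj("scene",cl(15.5,-15.5,h))[0],proj("scene",cl(-22,0,h))[0])
print("pix pad bottom",190+308/8-.45,190+532/8-.45,)
for ang in(115,118,121,124):
  a=np.radians(ang)
  for z in(216,219,222): print(ang,z,"bot/top",proj("scene",cl(48*np.cos(a),48*np.sin(a),z-28))[0].round(1),proj("scene",cl(48*np.cos(a),48*np.sin(a),z+28))[0].round(1))
```

```text
[[ -1.86069847 -49.54832212]
 [ -0.723569   110.70554211]] [-1.29213374 30.57860999]
pad 62 [229.07483841 259.5851933 ] [223.58566149 259.04717927] [227.16247951 250.54462215]
pad 66 [228.96167557 258.53891155] [223.46275798 258.00219249] [227.0493535  249.51205452]
pad 70 [228.84812049 257.48877487] [223.33943025 256.95336527] [226.93584844 248.47580363]
pad 74 [228.73417129 256.43476343] [223.21567626 255.90067792] [226.82196257 247.43585118]
pad 78 [228.61982608 255.37685726] [223.091494   254.84411058] [226.70769415 246.39217876]
pix pad bottom 228.05 256.05
115 216 bot/top [238.5 214.3] [237.1 197.8]
115 219 bot/top [238.4 213.5] [237.  196.9]
115 222 bot/top [238.3 212.6] [236.9 195.9]
118 216 bot/top [238. 214.] [236.6 197.4]
118 219 bot/top [237.9 213.1] [236.5 196.5]
118 222 bot/top [237.8 212.3] [236.4 195.6]
121 216 bot/top [237.4 213.6] [236.  197.1]
121 219 bot/top [237.4 212.8] [236.  196.2]
121 222 bot/top [237.3 211.9] [235.9 195.3]
124 216 bot/top [236.9 213.3] [235.4 196.8]
124 219 bot/top [236.8 212.5] [235.4 195.9]
124 222 bot/top [236.7 211.6] [235.3 195. ]
```

The slat is home: its marks give a centre of (-1.3, 30.6) mm and the pad is still clear of it. Next, the crank. First I'll check the hub height and plan the approach.

Run:
```python
from h import *
D=np.load("pics/top0.npy");P,uv=cloud("top",D,np.ones(D.shape,bool));d=P[:,:2]-C0
q=np.c_[d@ex,d@ey]*1e3
m=(np.hypot(*q.T)<12)&(P[:,2]>.15);print("hub z",np.percentile(P[m,2],[10,50,90]).round(4),m.sum())
a=np.radians(120)
plan(cl(48*np.cos(a),48*np.sin(a),290),103.3); st()
```

```text
hub z [0.1947 0.2011 0.2041] 74
shift [-0.4387, -0.0692, 0.0164] turn [-0.0008, 0.0011, -0.0011] rows>= 2.7
t 16.2 pos [0.5225 0.0128 0.2946] yaw 103.17 zax [-0.001 -0.002 -1.   ] F [-1.4 -0.1 -1. ] w 0.0682 q [ 0.48  0.31 -0.71  1.49  0.2   1.42 -0.  ]
```

>>> play_rows(steps=[[[-0.08,-0.012,0],[0,0,0]],[[-0.2,-0.03,0],[0,0,0]],[[-0.32,-0.05,0],[0,0,0]],[[-0.4,-0.063,0.01],[0,0,0]],[[-0.439,-0.069,0.016],[0,0,0]],[[-0.439,-0.069,0.016],[0,0,0]],[[-0.439,-0.069,0.016],[0,0,0]]], hand=0.4)

```text
time_s: 16.9
position: [0.5327, -0.1174, 0.2905]
ee_rot: [-1.948, -2.464, -0.0]
wrist_force: [-0.4, 0.7, 0.1]
grip_width: 0.0596
```

Run:
```python
from h import *
st();s=r.observe();d=s["position"][:2]-C0;print(d@ex,d@ey)
for n in("scene","top"):
    p,d=cams.camera(n); cv2.imwrite(f"pics/{n}12.png",p)
s=cv2.imread("pics/scene12.png")
cv2.imwrite("pics/c12.png",cv2.resize(s[170:245,190:290],(800,600),interpolation=cv2.INTER_CUBIC))
```

```text
t 16.9 pos [ 0.5327 -0.1174  0.2905] yaw 103.33 zax [-0.001  0.001 -1.   ] F [-0.4  0.7  0.1] w 0.0596 q [ 0.66  0.35 -0.65  1.43  0.21  1.43  0.24]
-0.022967492103866907 0.04405645079941038
```

View pics/c12.png

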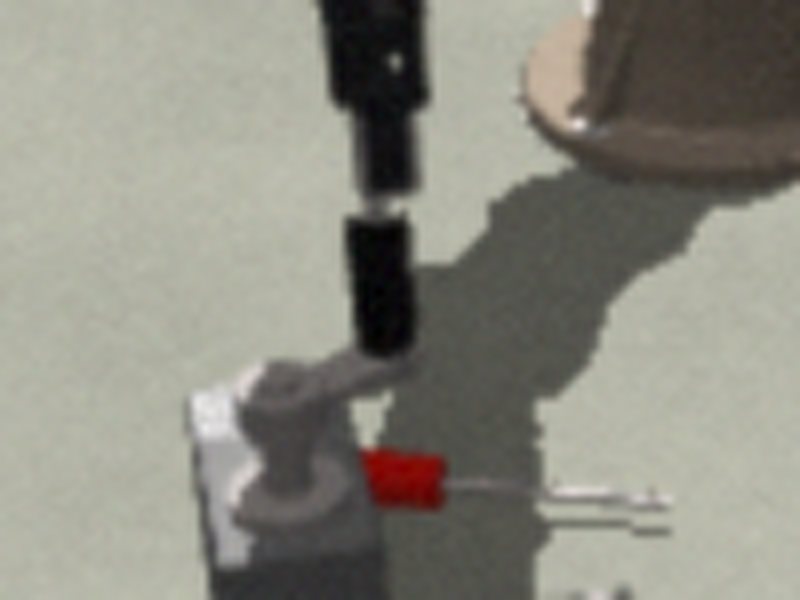

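>>> play_rows(steps=[[[-0.009,-0.003,0.03],[0,0,0]],[[-0.009,-0.003,0.08],[0,0,0]],[[-0.009,-0.003,0.13],[0,0,0]],[[-0.009,-0.003,0.17],[0,0,0]],[[-0.009,-0.003,0.188],[0,0,0]],[[-0.009,-0.003,0.188],[0,0,0]],[[-0.009,-0.003,0.188],[0,0,0]]])

```text
time_s: 17.7
position: [0.5333, -0.1218, 0.2354]
ee_rot: [1.948, 2.461, 0.0]
wrist_force: [-0.3, 0.2, -0.0]
grip_width: 0.0599
```

Run:
```python
from h import *
st();s=r.observe();d=s["position"][:2]-C0;print(d@ex,d@ey)
p,d=cams.camera("scene"); cv2.imwrite("pics/c13.png",cv2.resize(p[170:245,190:290],(800,600),interpolation=cv2.INTER_CUBIC))
```

```text
t 17.7 pos [ 0.5333 -0.1218  0.2354] yaw 103.26 zax [ 0.002 -0.002 -1.   ] F [-0.3  0.2 -0. ] w 0.0599 q [ 0.67  0.38 -0.64  1.53  0.24  1.3   0.23]
-0.023442603314175824 0.039673241517042684
```

View pics/c13.png

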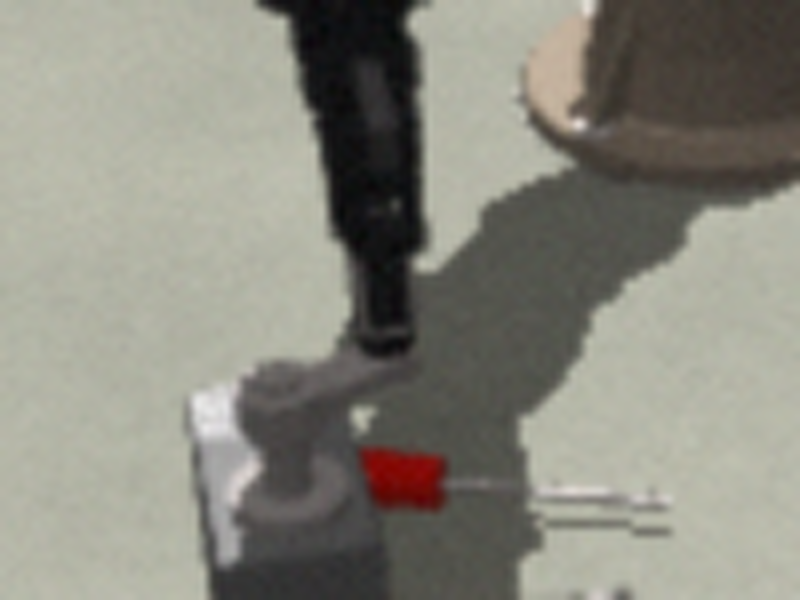

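The near finger covers the grip. Closing on it.

>>> play_rows(steps=[[[0,0,0],[0,0,0]],[[0,0,0],[0,0,0]],[[0,0,0],[0,0,0]],[[0,0,0],[0,0,0]],[[0,0,0],[0,0,0]],[[0,0,0],[0,0,0]],[[0,0,0],[0,0,0]]], hand=-1, newtons=30)

```text
time_s: 18.45
position: [0.5335, -0.1219, 0.2356]
ee_rot: [1.948, 2.46, 0.001]
wrist_force: [1.2, -1.0, 3.1]
grip_width: 0.0226
```

Run:
```python
from h import *
st();s=r.observe();d=s["position"][:2]-C0;x,y=d@ex*1e3,d@ey*1e3;print(x,y,np.hypot(x,y),np.degrees(np.arctan2(y,x)))
```

```text
t 18.45 pos [ 0.5335 -0.1219  0.2356] yaw 103.25 zax [ 0.003 -0.002 -1.   ] F [ 1.2 -1.   3.1] w 0.0226 q [ 0.67  0.38 -0.64  1.53  0.24  1.3   0.23]
-23.28681160039449 39.4773143788723 45.83376424733828 120.5354327309472
```

```bash
cat > circ.py <<'E'
import sys,numpy as np
p0,dth,n=map(float,sys.argv[1:4]);n=int(n)
p0=np.radians(p0)
t=np.linspace(0,1,n+1)[1:]; 
for d in dth*t:
    f=p0-d
    print(f"[[{(np.sin(f)-np.sin(p0))*48/300:.3f}, {(np.cos(f)-np.cos(p0))*48/300:.3f}, {3.18*d/300:.3f}], [0, 0, 0]]",end=", ")
print("\nend az",np.degrees(p0-dth))
E
python3 circ.py 120.5 3.0 17
```

```text
[[0.012, 0.025, 0.002], [0, 0, 0]], [[0.020, 0.053, 0.004], [0, 0, 0]], [[0.022, 0.081, 0.006], [0, 0, 0]], [[0.020, 0.109, 0.007], [0, 0, 0]], [[0.012, 0.136, 0.009], [0, 0, 0]], [[0.000, 0.162, 0.011], [0, 0, 0]], [[-0.016, 0.185, 0.013], [0, 0, 0]], [[-0.036, 0.204, 0.015], [0, 0, 0]], [[-0.059, 0.220, 0.017], [0, 0, 0]], [[-0.085, 0.232, 0.019], [0, 0, 0]], [[-0.112, 0.239, 0.021], [0, 0, 0]], [[-0.140, 0.241, 0.022], [0, 0, 0]], [[-0.168, 0.238, 0.024], [0, 0, 0]], [[-0.195, 0.231, 0.026], [0, 0, 0]], [[-0.221, 0.218, 0.028], [0, 0, 0]], [[-0.243, 0.201, 0.030], [0, 0, 0]], [[-0.263, 0.181, 0.032], [0, 0, 0]], 
end az -51.387338539246954
```

>>> play_rows(steps=[[[0.012,0.025,0.002],[0,0,0]],[[0.02,0.053,0.004],[0,0,0]],[[0.022,0.081,0.006],[0,0,0]],[[0.02,0.109,0.007],[0,0,0]],[[0.012,0.136,0.009],[0,0,0]],[[0.0,0.162,0.011],[0,0,0]],[[-0.016,0.185,0.013],[0,0,0]],[[-0.036,0.204,0.015],[0,0,0]],[[-0.059,0.22,0.017],[0,0,0]],[[-0.085,0.232,0.019],[0,0,0]],[[-0.112,0.239,0.021],[0,0,0]],[[-0.14,0.241,0.022],[0,0,0]],[[-0.168,0.238,0.024],[0,0,0]],[[-0.195,0.231,0.026],[0,0,0]],[[-0.221,0.218,0.028],[0,0,0]],[[-0.243,0.201,0.03],[0,0,0]],[[-0.263,0.181,0.032],[0,0,0]],[[-0.263,0.181,0.032],[0,0,0]],[[-0.263,0.181,0.032],[0,0,0]]])

```text
time_s: 20.35
position: [0.6029, -0.1882, 0.226]
ee_rot: [1.951, 2.459, -0.004]
wrist_force: [-1.1, 0.1, 6.3]
grip_width: 0.0223
```

Run:
```python
from h import *
st();s=r.observe();d=s["position"][:2]-C0;x,y=d@ex*1e3,d@ey*1e3;print(x,y,np.hypot(x,y),np.degrees(np.arctan2(y,x)))
p,d=cams.camera("scene"); cv2.imwrite("pics/scene14.png",p);cv2.imwrite("pics/c14.png",cv2.resize(p[190:265,190:290],(800,600),interpolation=cv2.INTER_CUBIC))
```

```text
t 20.35 pos [ 0.6029 -0.1882  0.226 ] yaw 103.13 zax [ 0.    -0.004 -1.   ] F [-1.1  0.1  6.3] w 0.0223 q [ 0.64  0.56 -0.6   1.29  0.31  1.38  0.28]
29.016289004968336 -40.94723778017083 50.18586762671037 -54.67761109693501
```

View pics/c14.png

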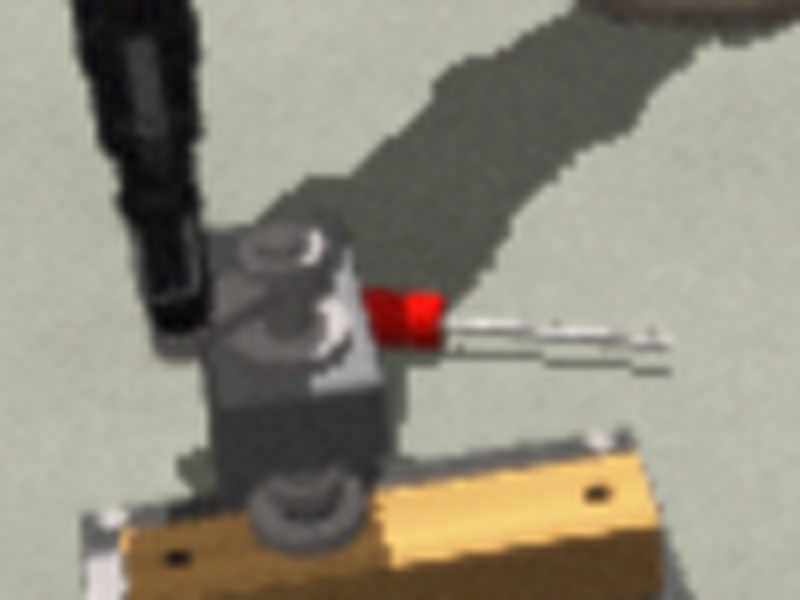

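The crank follows: the pad's lower edge moved from row 256.1 to 258.7, about 10 mm of travel (3.0 rad gives 9.5 mm). Next, 2.2 rad more.

```bash
python3 circ.py -51.4 2.2 13
```

```text
[[-0.015, -0.022, 0.002], [0, 0, 0]], [[-0.026, -0.047, 0.004], [0, 0, 0]], [[-0.033, -0.073, 0.005], [0, 0, 0]], [[-0.035, -0.100, 0.007], [0, 0, 0]], [[-0.033, -0.127, 0.009], [0, 0, 0]], [[-0.026, -0.153, 0.011], [0, 0, 0]], [[-0.015, -0.178, 0.013], [0, 0, 0]], [[0.001, -0.200, 0.014], [0, 0, 0]], [[0.019, -0.220, 0.016], [0, 0, 0]], [[0.041, -0.236, 0.018], [0, 0, 0]], [[0.065, -0.248, 0.020], [0, 0, 0]], [[0.091, -0.256, 0.022], [0, 0, 0]], [[0.118, -0.260, 0.023], [0, 0, 0]], 
end az -177.45071492878114
```

>>> play_rows(steps=[[[-0.015,-0.022,0.002],[0,0,0]],[[-0.026,-0.047,0.004],[0,0,0]],[[-0.033,-0.073,0.005],[0,0,0]],[[-0.035,-0.1,0.007],[0,0,0]],[[-0.033,-0.127,0.009],[0,0,0]],[[-0.026,-0.153,0.011],[0,0,0]],[[-0.015,-0.178,0.013],[0,0,0]],[[0.001,-0.2,0.014],[0,0,0]],[[0.019,-0.22,0.016],[0,0,0]],[[0.041,-0.236,0.018],[0,0,0]],[[0.065,-0.248,0.02],[0,0,0]],[[0.091,-0.256,0.022],[0,0,0]],[[0.118,-0.26,0.023],[0,0,0]],[[0.118,-0.26,0.023],[0,0,0]],[[0.118,-0.26,0.023],[0,0,0]]])

```text
time_s: 21.9
position: [0.5197, -0.1696, 0.219]
ee_rot: [1.949, 2.461, -0.001]
wrist_force: [1.1, 2.1, 6.9]
grip_width: 0.0221
```

Run:
```python
from h import *
st();s=r.observe();d=s["position"][:2]-C0;x,y=d@ex*1e3,d@ey*1e3;print(x,y,np.hypot(x,y),np.degrees(np.arctan2(y,x)))
p,d=cams.camera("scene"); cv2.imwrite("pics/scene15.png",p)
a=[cv2.imread(f"pics/scene{k}.png")[235:275,208:248] for k in(11,14,15)]
cv2.imwrite("pics/c15.png",cv2.resize(np.hstack(a),None,fx=6.6,fy=6.6,interpolation=cv2.INTER_CUBIC))
for k in(11,14,15): print(k,cv2.cvtColor(cv2.imread(f"pics/scene{k}.png"),cv2.COLOR_BGR2HSV)[250:268,226:231].mean(1).round()[:,1:].astype(int).tolist())
```

```text
t 21.9 pos [ 0.5197 -0.1696  0.219 ] yaw 103.25 zax [ 0.001 -0.002 -1.   ] F [1.1 2.1 6.9] w 0.0221 q [ 0.75  0.39 -0.64  1.56  0.24  1.27  0.31]
-47.650839032523585 -3.7578660068768013 47.79878677779504 -175.49084200935073
11 [[16, 69], [17, 63], [7, 66], [16, 99], [13, 93], [19, 73], [52, 81], [133, 112], [146, 127], [148, 129], [149, 122], [146, 117], [147, 107], [145, 90], [146, 87], [149, 86], [151, 85], [150, 85]]
14 [[15, 85], [20, 91], [17, 74], [12, 65], [10, 57], [14, 86], [16, 99], [18, 90], [32, 79], [91, 96], [140, 122], [147, 119], [149, 108], [146, 94], [145, 88], [149, 86], [150, 87], [150, 88]]
15 [[17, 70], [17, 77], [18, 89], [17, 85], [19, 72], [14, 65], [13, 59], [13, 93], [14, 99], [18, 84], [38, 80], [108, 97], [145, 104], [149, 90], [148, 86], [145, 87], [146, 85], [150, 85]]
```

View pics/c15.png

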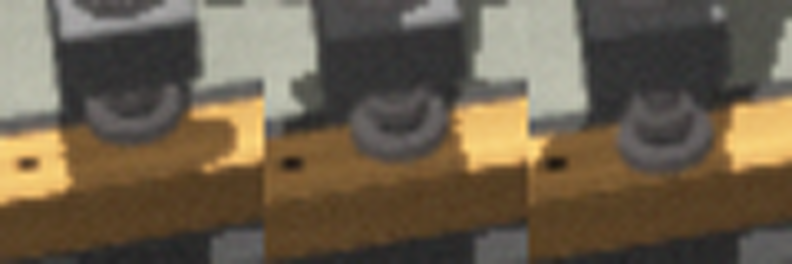

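The pad edge is now at row 260.6. It moved 1.8 px (6.7 mm, expected 7.0), so it has not met the slat yet, and contact is predicted near row 261.7. Next step is 1.5 rad.

```bash
python3 circ.py -177.5 1.5 10
```

```text
[[0.024, 0.001, 0.002], [0, 0, 0]], [[0.048, 0.005, 0.003], [0, 0, 0]], [[0.070, 0.013, 0.005], [0, 0, 0]], [[0.091, 0.024, 0.006], [0, 0, 0]], [[0.111, 0.038, 0.008], [0, 0, 0]], [[0.128, 0.055, 0.010], [0, 0, 0]], [[0.142, 0.074, 0.011], [0, 0, 0]], [[0.153, 0.095, 0.013], [0, 0, 0]], [[0.161, 0.118, 0.014], [0, 0, 0]], [[0.166, 0.142, 0.016], [0, 0, 0]], 
end az -263.4436692696235
```

>>> play_rows(steps=[[[0.024,0.001,0.002],[0,0,0]],[[0.048,0.005,0.003],[0,0,0]],[[0.07,0.013,0.005],[0,0,0]],[[0.091,0.024,0.006],[0,0,0]],[[0.111,0.038,0.008],[0,0,0]],[[0.128,0.055,0.01],[0,0,0]],[[0.142,0.074,0.011],[0,0,0]],[[0.153,0.095,0.013],[0,0,0]],[[0.161,0.118,0.014],[0,0,0]],[[0.166,0.142,0.016],[0,0,0]],[[0.166,0.142,0.016],[0,0,0]],[[0.166,0.142,0.016],[0,0,0]]])

```text
time_s: 23.15
position: [0.5493, -0.1122, 0.2143]
ee_rot: [1.95, 2.461, -0.003]
wrist_force: [0.5, 1.0, 7.8]
grip_width: 0.022
```

```bash
cat > look.py <<'E'
from h import *
import sys
k=sys.argv[1]
st();s=r.observe();d=s["position"][:2]-C0;x,y=d@ex*1e3,d@ey*1e3;print(x,y,np.hypot(x,y),np.degrees(np.arctan2(y,x)))
p,d=cams.camera("scene"); cv2.imwrite(f"pics/scene{k}.png",p)
for j in("11","14","15","16","17","18","19"):
    im=cv2.imread(f"pics/scene{j}.png")
    if im is None: continue
    S=cv2.cvtColor(im,cv2.COLOR_BGR2HSV)[250:270,226:231,1].astype(float).mean(1)
    i=np.nonzero((S[:-1]<80)&(S[1:]>=80))[0][-1]; row=250+i+(80-S[i])/(S[i+1]-S[i]); 
    hs=np.arange(50,80,.5); rows=[proj("scene",cl(22,0,h))[0][1] for h in hs]
    print(j,"edge row",round(row,2),"pad h",round(float(np.interp(-row,-np.array(rows)[::1],hs)),1))
E
python3 look.py 16
```

```text
t 23.15 pos [ 0.5493 -0.1122  0.2143] yaw 103.21 zax [-0.    -0.003 -1.   ] F [0.5 1.  7.8] w 0.022 q [ 0.63  0.43 -0.65  1.53  0.27  1.27  0.18]
-5.602314419817054 45.328115385374645 45.67301140989422 97.04572315936184
11 edge row 256.35 pad h 74.3
14 edge row 258.81 pad h 65.0
15 edge row 260.6 pad h 58.1
16 edge row 261.33 pad h 55.3[ WARN:0@2.757] global loadsave.cpp:275 findDecoder imread_('pics/scene17.png'): can't open/read file: check file path/integrity
[ WARN:0@2.757] global loadsave.cpp:275 findDecoder imread_('pics/scene18.png'): can't open/read file: check file path/integrity
[ WARN:0@2.757] global loadsave.cpp:275 findDecoder imread_('pics/scene19.png'): can't open/read file: check file path/integrity
```

The pad moved only 2.8 mm for a 4.8 mm screw feed and sits at row 261.3, so contact has been made, with about 2 mm of spring compression. I'll add 0.5 rad and see whether the pad stays put.

```bash
python3 circ.py -263.44 0.5 4
```

```text
[[0.001, 0.020, 0.001], [0, 0, 0]], [[-0.000, 0.040, 0.003], [0, 0, 0]], [[-0.004, 0.059, 0.004], [0, 0, 0]], [[-0.011, 0.078, 0.005], [0, 0, 0]], 
end az -292.0878897565412
```

>>> play_rows(steps=[[[0.001,0.02,0.001],[0,0,0]],[[0,0.04,0.003],[0,0,0]],[[-0.004,0.059,0.004],[0,0,0]],[[-0.011,0.078,0.005],[0,0,0]],[[-0.011,0.078,0.005],[0,0,0]],[[-0.011,0.078,0.005],[0,0,0]]])

```text
time_s: 23.8
position: [0.5725, -0.1096, 0.2127]
ee_rot: [1.95, 2.462, -0.003]
wrist_force: [0.5, 2.0, 7.9]
grip_width: 0.0225
```

```bash
python3 look.py 17 2>/dev/null;python3 circ.py -292.1 0.5 4
```

```text
t 23.8 pos [ 0.5725 -0.1096  0.2127] yaw 103.23 zax [-0.001 -0.002 -1.   ] F [0.5 2.  7.9] w 0.0225 q [ 0.6   0.48 -0.64  1.46  0.29  1.3   0.16]
17.59652749629152 42.508795362918136 46.00690668947646 67.51287730851506
11 edge row 256.35 pad h 74.3
14 edge row 258.81 pad h 65.0
15 edge row 260.6 pad h 58.1
16 edge row 261.33 pad h 55.3
17 edge row 261.32 pad h 55.3
[[-0.009, 0.018, 0.001], [0, 0, 0]], [[-0.020, 0.035, 0.003], [0, 0, 0]], [[-0.032, 0.050, 0.004], [0, 0, 0]], [[-0.047, 0.064, 0.005], [0, 0, 0]], 
end az -320.7478897565412
```

The pad has stopped, at the same row 261.3, and compression is about 3.5 mm. A last 0.5 rad should bring it to about 5 mm (20 N).

>>> play_rows(steps=[[[-0.009,0.018,0.001],[0,0,0]],[[-0.02,0.035,0.003],[0,0,0]],[[-0.032,0.05,0.004],[0,0,0]],[[-0.047,0.064,0.005],[0,0,0]],[[-0.047,0.064,0.005],[0,0,0]],[[-0.047,0.064,0.005],[0,0,0]],[[-0.047,0.064,0.005],[0,0,0]]])

```text
time_s: 24.55
position: [0.5945, -0.1184, 0.2112]
ee_rot: [1.95, 2.463, -0.002]
wrist_force: [0.2, 1.9, 7.6]
grip_width: 0.022
```

```bash
python3 look.py 18 2>/dev/null
```

```text
t 24.55 pos [ 0.5945 -0.1184  0.2112] yaw 103.26 zax [-0.001 -0.001 -1.   ] F [0.2 1.9 7.6] w 0.022 q [ 0.58  0.53 -0.63  1.4   0.31  1.32  0.17]
36.90188552021162 28.84632530074123 46.83865538530102 38.01485678846484
11 edge row 256.35 pad h 74.3
14 edge row 258.81 pad h 65.0
15 edge row 260.6 pad h 58.1
16 edge row 261.33 pad h 55.3
17 edge row 261.32 pad h 55.3
18 edge row 261.34 pad h 55.3
```

>>> play_rows(steps=[[[0,0,0],[0,0,0]],[[0,0,0],[0,0,0]],[[0,0,0],[0,0,0]],[[0,0,0],[0,0,0]],[[0,0,0],[0,0,0]]], hand=0.2)

```text
time_s: 25.1
position: [0.5949, -0.1189, 0.2102]
ee_rot: [1.95, 2.462, -0.002]
wrist_force: [-0.0, -1.1, 0.1]
grip_width: 0.051
```

>>> play_rows(steps=[[[0,0,-0.06],[0,0,0]],[[0,0,-0.16],[0,0,0]],[[0,0,-0.26],[0,0,0]],[[0,0,-0.36],[0,0,0]],[[0.1,-0.1,-0.4],[0,0,0]],[[0.25,-0.25,-0.4],[0,0,0]],[[0.4,-0.4,-0.4],[0,0,0]],[[0.55,-0.5,-0.4],[0,0,0]],[[0.7,-0.5,-0.4],[0,0,0]],[[0.7,-0.5,-0.4],[0,0,0]],[[0.7,-0.5,-0.4],[0,0,0]]])

```text
time_s: 26.2
position: [0.3991, 0.0556, 0.3309]
ee_rot: [1.939, 2.467, -0.001]
wrist_force: [-0.0, -0.1, 0.4]
grip_width: 0.0511
```

```bash
python3 look.py 19 2>/dev/null|sed -n '1,2p;$p'
python3 - <<'E'
from h import *
p,d=cams.camera("top");cv2.imwrite("pics/top19.png",p);s=cv2.imread("pics/scene19.png")
cv2.imwrite("pics/c19.png",cv2.resize(s[190:265,190:290],(800,600),interpolation=cv2.INTER_CUBIC))
E
```

```text
t 26.2 pos [0.3991 0.0556 0.3309] yaw 103.68 zax [ 0.003 -0.003 -1.   ] F [-0.  -0.1  0.4] w 0.0511 q [ 0.62 -0.01 -0.79  1.69 -0.    1.45  0.07]
-113.15573069732079 243.1530588764851 268.1932688018773 114.95577662718556
19 edge row 261.35 pad h 55.2
```

View pics/c19.png

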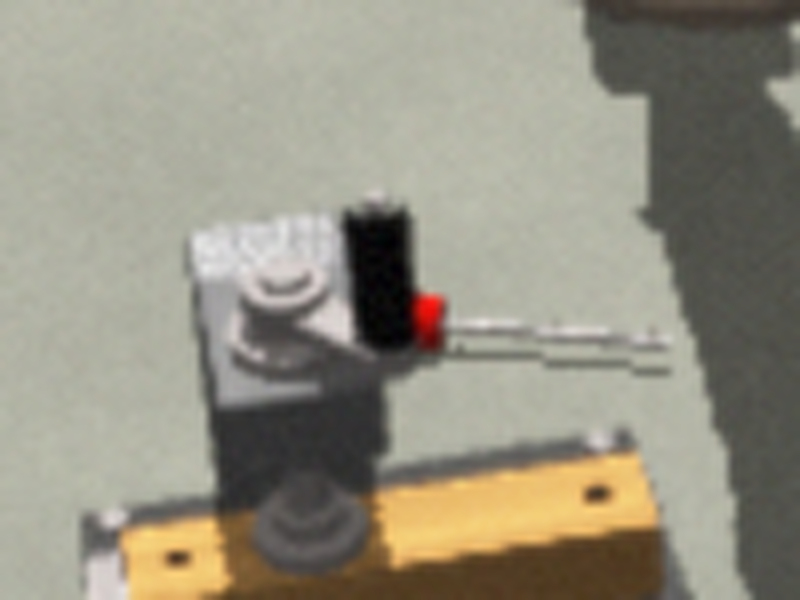

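View pics/top19.png

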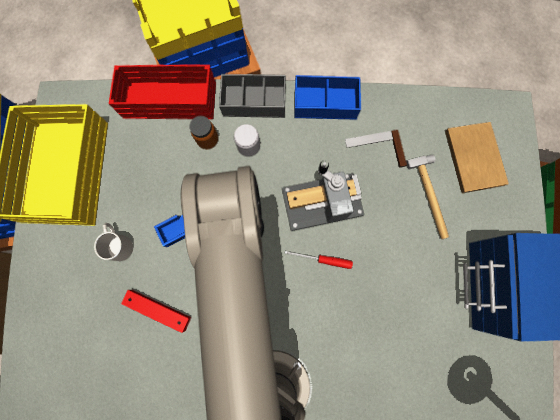

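Released; the pad rests on the slat and the bystanders look unmoved. As a last check I'll get the grip height from both views, as an independent estimate of the compression.

Run:
```python
from h import *
L=lambda P:np.c_[(P[:,:2]-C0)@ex,(P[:,:2]-C0)@ey]*1e3
t=cv2.imread("pics/top19.png")
cv2.imwrite("pics/c20.png",cv2.resize(t[155:195,305:358],(800,600),interpolation=cv2.INTER_CUBIC))
for ang in(32,36,40,44):
  a=np.radians(ang)
  for z in(193,196,199): print(ang,z,"bot/top",proj("scene",cl(48*np.cos(a),48*np.sin(a),z-28))[0].round(1),proj("scene",cl(48*np.cos(a),48*np.sin(a),z+28))[0].round(1))
print("seen top",190+377/8-.45,190+212/8-.45,"bot",190+385/8-.45,190+350/8-.45)
q=L(onz("scene",[(190+178/8-.45,190+558/8-.45),(190+598/8-.45,190+493/8-.45)],.054));print("slat",q.mean(0),q)
```

```text
32 193 bot/top [235.9 233.8] [234.4 217.2]
32 196 bot/top [235.9 233. ] [234.3 216.3]
32 199 bot/top [235.8 232.1] [234.3 215.4]
36 193 bot/top [236.8 233.3] [235.3 216.7]
36 196 bot/top [236.8 232.4] [235.3 215.8]
36 199 bot/top [236.7 231.6] [235.2 214.8]
40 193 bot/top [237.7 232.7] [236.2 216.1]
40 196 bot/top [237.6 231.9] [236.1 215.2]
40 199 bot/top [237.5 231. ] [236.  214.3]
44 193 bot/top [238.4 232.1] [237.  215.6]
44 196 bot/top [238.3 231.3] [236.9 214.6]
44 199 bot/top [238.3 230.4] [236.8 213.7]
seen top 236.675 216.05 bot 237.675 233.3
slat [-1.29213374 30.57860999] [[ -1.86069847 -49.54832212]
 [ -0.723569   110.70554211]]
```

The two estimates of compression disagree. Pad motion is the better one because it is differential: 8.1 mm of screw feed after the last free view, minus 2.8 mm of pad travel, gives about 5.3 mm (21 N). Absolute grip height, with about ±3 mm error, suggests 8–10 mm (34–40 N). Both fall within 8–45 N, so I'm handing in.

```bash
python3 -c "
from rig import r,ticket
print(ticket.close_job(), r.observe()['time_s'])"
```

```text
the job is handed in; nothing more can be done
the job is handed in; nothing more can be done
```

The slat is clamped home against the stop, the gripper is clear of everything, and I handed the job in at about 26 s of the 72 s allowed. No verdict was reported.

I lifted the slat from the cradle and set it down at clamp (3–4, 116) mm, then let go. I regripped it at the tail mark and slid it along the fence until the force rose to 12 N with no further travel. Then I turned the crank about 7.7 rad clockwise and released it.

**Last checks:**
- **Slat position:** its centre is at clamp (-1.3, 30.6) mm, against a target of (-0.5, 30), and it lies within 1° of the fence.
- **Pad contact:** the pad stayed at the same image row over the last 1 rad of turning and after I let go.
- **Bystanders:** by eye, those visible in the last top view look unmoved. The arm hid the offcut there; I last saw it in place after the slide. I did not measure any of them.

**One disagreement:** pad motion gives about 5.3 mm of spring compression (about 21 N). The less accurate absolute height of the crank grip suggests 8–10 mm (34–40 N). Both are within 8–45 N, and I trust the pad-motion figure more. If the grip-height figure were right, the snugging would be about 0.4–0.5 turn, close to the half-turn limit.

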